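# Fit the toothed drive wheel on the tester's splined shaft

## Task

Take the larger of the two toothed wheels out of the rack, lay it flat on the black rubber mat with its square hub facing up and let go of it, then pick it up again by the hub and put it on the splined shaft of the teal bench tester. Press it lightly and turn it until the splines engage and it drops fully home on the collar, hub up, then let go. Leave the smaller wheel in the rack and do not move or tip the beaker, the tin, the jar or the little brass weight on the tester.

Things in the scene. Friction and masses are not known exactly. Their poses are not given: they have to be found in the camera images.
- wheel: larger toothed wheel, plain aluminium, 0.21-0.35 kg: disc 90 mm across, 12 mm thick, with a square hub 32 x 32 mm rising 22 mm from one face (34 mm overall). Origin: centre of the face without hub; own z along the axis, towards the hub; x and y square to the hub's flats. Starts standing on its rim in a rack slot, axis level, hub facing the rack's +x
- hub_top (a point): on the larger wheel: centre of the hub's end face, 34 mm along z from the wheel's origin. The bore goes right through: a cross of two slots 9.5 mm wide, 26 mm long, along the wheel's x and y
- small_wheel: smaller toothed wheel, disc 72 mm across, 12 mm thick, same hub, same frame; stands in the other slot, hub facing the same way. Leave it in the rack
- rack: fixed grey rack: base plate 160 (x) x 110 (y) x 6 mm, two slots along its y, 15 mm wide between walls 24 mm high over the bench, centred at x = -45 and +30 mm, with chocks against rolling. Wheels stand on the plate: rim top 96 mm (larger) or 78 mm (smaller) over the bench. Origin: centre of the underside. Left or right of the mat; tester on the other side
- mat: fixed black rubber mat 160 x 160 mm, 4 mm thick, on the bench; origin: centre of its underside
- tester: fixed teal bench tester, z up; origin on the bench under the axis of its upright shaft. Base 200 mm wide (y), from x = -80 to +170 mm, top 60 mm over the bench. At its back a control housing from x = +110 to +165 mm, 170 mm wide, top 105 mm over the bench, with a black knob up to 117 mm at y = +50 mm. Two steel pins 12 mm thick, 35 mm tall, on the base at y = +84 and -84 mm
- seat (a point): centre of the top of the round collar (40 mm across, 70 mm over the bench) on the shaft axis: the wheel's origin comes here when home. Axes as the tester's, not the keys'. Above it the shaft has four keys 7 mm wide in a cross 23 mm over the ends, 18 mm tall. The key angle varies and is not given: up to 0.6 rad either way from the tester's x and y. The shaft does not turn
- pilot_tip (a point): top of the shaft, 44 mm above the seat. The part above the keys is a plain round pilot 11 mm across, its last 6 mm tapered to 4 mm. A wheel slipped over it rests on the key tops, 18 mm above home, and drops when its slots meet the keys within about 0.1 rad (alike every quarter turn)
- beaker: loose glass beaker, 70 mm across, 95 mm tall, origin: centre of its underside; leave alone
- tin: loose open brass sample tin, 56 mm across, 35 mm tall, origin: centre of its underside; leave alone
- jar: loose amber jar with black cap, 56 mm across, 70 mm tall, origin: centre of its underside; leave alone
- weight: loose little brass weight, 28 mm across, 22 mm tall, standing on the tester's base within 85 mm of the shaft axis, on the side away from the control housing; origin: centre of its underside; leave alone

How it is judged:
By the outcome, as a careful person would: the job done as asked, in the order asked, and still so for the second after the job is handed in, with the robot touching nothing.
It also fails if it takes over 67 s, if anything falls off the work surface, if the arm or the gripper's body presses on something with over 40 N, if the wrist force passes 120 N, or if a joint passes its speed limit or range.

## Robot

A 7-joint arm with a two-finger parallel gripper is mounted at the origin on the work surface. World frame = base frame: x ahead of the robot, y to its left, z up, the work surface at z = 0. Lengths are in m, angles in rad, forces in N, time in s.
With the tool pointing down it reaches from about 0.4 to 0.85 m from the base axis. Payload 4.5 kg.
Tool frame: the origin (TCP) lies midway between the tips of the shut fingers; the grasp point (between the pads) lies 19 mm behind it; z points along the fingers, y is the line along which they close (so a half turn about z gives the same grasp; the last joint's range is limited). The gripper opens to 85 mm and grips with 20 to 120 N. Pads are 22 mm wide; open, the fingers measure 114 mm over their backs; the gripper's body (76 mm by 85 mm) begins 54 mm behind the grasp point. The pads swing forward as they close: fully open they stand 13 mm farther back than shut.
Start: joints at [1.311, 0.689, -0.195, 1.565, 0.157, 0.902, -0.215], TCP at [0.181, -0.598, 0.231] pointing down, gripper open.
Joint ranges: [-3.01, 3.01], [-0.46, 2.08], [-1.47, 1.51], [0.13, 2.56], [-1, 4.14], [0.04, 2.09], [-2.66, 2.66]. Speed limits (rad/s): [2.57, 2.57, 3.14, 3.14, 3.14, 3.14, 3.14].

## Interface

Orientations are given as a unit quaternion [w, x, y, z].
In Python, from bench import ctrl, capture, ticket gives the robot as it stands.
- The arm moves only by the tool jog_arm, never from a script. Its argument "moves" is a list of rows, each a list of 7 numbers: the shift along the tool's x, y, z in m, then the turn, a rotation vector about the tool's x, y, z in degrees, then the opening in per cent of the stroke, from 0 (shut) to 100 (fully open). A call has 1 to 8 rows; each row shifts and turns the commanded pose from where the row before left it, along the tool's axes as they then stand; what a row does not reach is not made up. A row lasts 1/8 s, in which the tool goes at most 62.5 mm and 10.7 degrees, less where a joint would pass 70% of its speed; a pose out of reach is approached as far as the arm can. A call is refused whole if a number of a shift passes 0.0625 or a number of a turn 10.7, either way. A call with a gripper value outside its range is refused whole. The fingers move at their own pace and stop on an object; "force" is the grip in N (left out, the last holds). Time passes only in rows, so rows that do not move let the fingers close. It gives the time, the measured TCP pose, the force, the opening and the grip force at its end, in the units of the state.
- ctrl.observe(): the state, without advancing time (a new reading comes with each control period).
- capture(name): name is "scene" or "top" or "wrist"; returns a dict with "pixels" (480x640x3 uint8, blue, green, red), "fx", "fy", "cx", "cy" (pixels), "view" (4x4, takes a point from world to camera coordinates); the wrist camera has in their place "tool_from_camera" (4x4, takes a point from camera to tool coordinates, whose origin is the TCP and whose axes are the flange's). Camera axes: x right, y down, z forward; pixel columns grow to the right and rows downward; lengths in m; the calibration is good to about 2 mm. A picture is of the moment at which its call begins: read the wrist's pose just before it. There is no depth.
- ticket.job_done(): hands the job in; it is judged then, once.
The state is a dict: "clock": time; "qpos": joint angles; "qd": joint speeds; "tau": joint torques, N m; "tcp_pos": TCP position; "ee_rot": TCP orientation; "wrist_force": force on the tool from outside, world axes, zero at the start; "ft_torque": the same for the moment, N m; "width": finger opening in m; "finger_force": force on a finger pad.
Only numpy, scipy, OpenCV 4.12 (cv2) and the standard library are available. Lean on these libraries where they do the work, as an engineer would, in place of code of your own. Each camera call takes 0.05 s, during which the arm holds its last target. There are 200 camera calls.

## Working session

There is one attempt and no reset: what is moved stays moved. The work goes in short steps, Python scripts to look and compute and a tool call to move; the robot and the scene stay as the last step left them, time stands still between calls to the robot, and variables do not carry over. Pictures are saved under pics/ and viewed, at most 10 in all, crops included, and the job is handed in when it is done.

Besides the shell and the picture viewer there is one more tool, called after "Emit:" as name([rows], argument=value, ...), one row to a line, values as JSON. jog_arm: Moves the arm, as the interface text tells. Its arguments: {"type":"object","properties":{"moves":{"type":"array","items":{"type":"array","items":{"type":"number"}}},"force":{"type":"number"}},"required":["moves"]}

```bash
mkdir -p pics; ls; python3 - <<'E'
from bench import ctrl,capture
import cv2,pickle
o=ctrl.observe();print({k:o[k] for k in('clock','tcp_pos','ee_rot','width','wrist_force')})
d={}
for n in('scene','top','wrist'):
    c=capture(n);cv2.imwrite(f'pics/{n}0.png',c['pixels']);d[n]=c
    print(n,{k:c[k] for k in c if k!='pixels'})
pickle.dump(d,open('c0.pkl','wb'))
E
```

```text
pics
{'clock': 0.0, 'tcp_pos': array([ 0.18076626, -0.59758349,  0.23047136]), 'ee_rot': array([-9.22086610e-04,  9.89218802e-01,  1.46442020e-01, -2.12897992e-04]), 'width': 0.08549232283868062, 'wrist_force': array([ 0.19421388,  0.50035366, -0.00359717])}
scene {'fx': 433.29259737811424, 'fy': 433.29259737811424, 'cx': 321.9668056202762, 'cy': 237.3473464643098, 'view': array([[-0.7972322 ,  0.60333806, -0.02009997,  0.46477304],
       [ 0.37709716,  0.47173155, -0.79703643, -0.09601724],
       [-0.47140062, -0.64300275, -0.60359665,  1.1823351 ],
       [ 0.        ,  0.        ,  0.        ,  1.        ]])}
top {'fx': 621.9092480626431, 'fy': 621.9092480626431, 'cx': 321.5824963757543, 'cy': 233.63763771950804, 'view': array([[-0.0171061 , -0.99985098,  0.00232277, -0.03250726],
       [-0.99641013,  0.01685451, -0.08296255,  0.56226145],
       [ 0.08291104, -0.00373359, -0.99654996,  1.41432249],
       [ 0.        ,  0.        ,  0.        ,  1.        ]])}
wrist {'fx': 372.74892384046706, 'fy': 372.74892384046706, 'cx': 318.79464345810015, 'cy': 237.93852808543394, 'tool_from_camera': array([[ 2.25065412e-04, -9.50329835e-01, -3.11244526e-01,
         7.91248343e-02],
       [ 9.99999954e-01,  2.76958621e-04, -1.22529508e-04,
        -9.51376023e-04],
       [ 2.02645301e-04, -3.11244484e-01,  9.50329853e-01,
        -1.42115514e-01],
       [ 0.00000000e+00,  0.00000000e+00,  0.00000000e+00,
         1.00000000e+00]])}
```

View pics/top0.png

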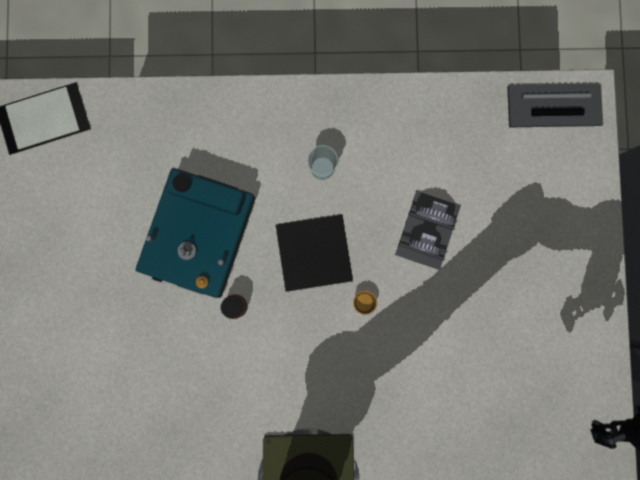

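View pics/scene0.png

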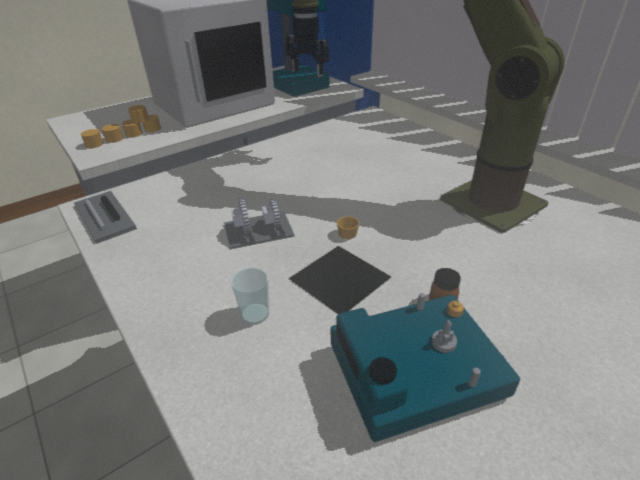

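The top view shows the tester around (187,250), the mat corners near (277,224), (342,215), (352,282) and (286,291), and the rack around (428,229). The tin is at (365,302), the jar at (234,306) and the beaker at (322,162). Next I'll enlarge the rack and the tester.

```bash
cat > h.py <<'E'
import numpy as np,cv2,pickle
from scipy.spatial.transform import Rotation as R
def rot(q): return R.from_quat([q[1],q[2],q[3],q[0]]).as_matrix()
def cam(c,o=None):
    """camera-to-world 4x4"""
    if 'view' in c: return np.linalg.inv(c['view'])
    T=np.eye(4);T[:3,:3]=rot(o['ee_rot']);T[:3,3]=o['tcp_pos']
    return T@c['tool_from_camera']
def pix(c,u,v,z,o=None):
    T=cam(c,o);d=T[:3,:3]@[(u-c['cx'])/c['fx'],(v-c['cy'])/c['fy'],1]
    return T[:3,3]+d*(z-T[2,3])/d[2]
def proj(c,p,o=None):
    q=np.linalg.inv(cam(c,o))@np.append(p,1)
    return np.array([c['fx']*q[0]/q[2]+c['cx'],c['fy']*q[1]/q[2]+c['cy']])
E
python3 - <<'E'
from h import *
d=pickle.load(open('c0.pkl','rb'));t=d['top']
im=t['pixels']
a=cv2.resize(im[180:276,385:470],None,fx=5,fy=5,interpolation=3)
b=cv2.resize(im[160:310,130:260],None,fx=3.2,fy=3.2,interpolation=3)
H=600;out=np.zeros((600,850,3),np.uint8);out[:a.shape[0],:a.shape[1]]=a;out[:b.shape[0],430:430+b.shape[1]]=b[:, :420]
cv2.imwrite('pics/crop1.png',cv2.resize(out[:490],(800,461)))
for n,u,v,z in [('mat',277,224,.004),('mat',342,215,.004),('mat',352,282,.004),('mat',286,291,.004),('tin',365,302,.035),('jar',234,306,.07),('beaker',322,160,.095),('tip',187,250,.114)]: print(n,pix(t,u,v,z).round(4))
E
```

```text
mat [0.5877 0.062  0.004 ]
mat [ 0.6064 -0.0908  0.004 ]
mat [ 0.4491 -0.111   0.004 ]
mat [0.4308 0.0429 0.004 ]
tin [ 0.4031 -0.138   0.035 ]
jar [0.4003 0.1548 0.07  ]
beaker [ 0.7195 -0.0455  0.095 ]
tip [0.5235 0.2495 0.114 ]
```

View pics/crop1.png

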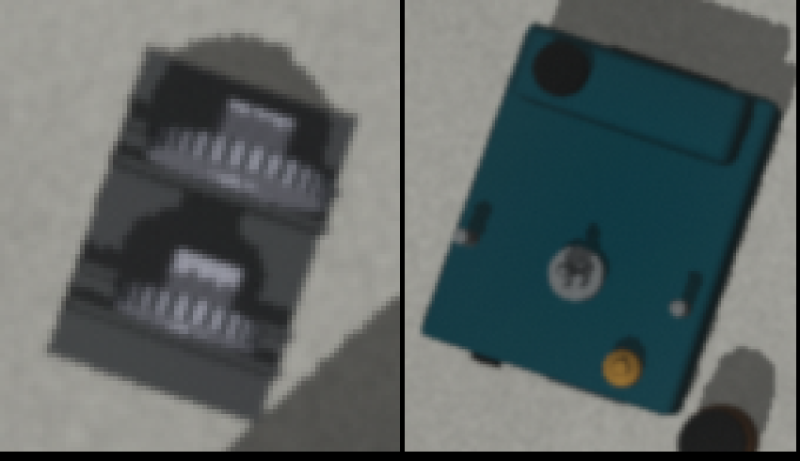

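The crop shows the larger wheel in the far slot, with its hub facing away from the robot and up in the image. The rack corners are at crop (147,47), (356,115), (262,415) and (50,350). The tester collar is at (577,272), the pin tops at (464,236) and (679,308), and the weight at (622,368).

```bash
python3 - <<'E'
from h import *
d=pickle.load(open('c0.pkl','rb'));t=d['top']
A=lambda u,v:(385+u/4.706,180+v/4.706)
B=lambda u,v:(130+(u-404.7)/3.012,160+v/3.012)
c=np.array([pix(t,*A(*p),.006) for p in[(147,47),(356,115),(262,415),(50,350)]]);print(c.round(4))
ax=(c[0]+c[1]-c[2]-c[3])/2;ay=(c[0]+c[3]-c[1]-c[2])/2;print(np.linalg.norm(ax),np.linalg.norm(ay),c.mean(0),'yaw x',np.degrees(np.arctan2(ax[1],ax[0])),'from y',np.degrees(np.arctan2(-ay[0],ay[1])))
print('disc top mid',pix(t,*A(237,190),.096))
for n,p,z in[('collar',(577,272),.07),('pinL',(464,236),.095),('pinR',(679,308),.095),('w',(622,368),.082)]:print(n,pix(t,*B(*p),z).round(4))
o=R.from_matrix(rot([-9.22086610e-04,9.89218802e-01,1.46442020e-01,-2.12897992e-04]));print(o.as_matrix().round(3))
E
```

```text
[[ 0.6624 -0.2667  0.006 ]
 [ 0.6264 -0.3701  0.006 ]
 [ 0.4776 -0.3182  0.006 ]
 [ 0.5116 -0.2141  0.006 ]]
0.1586625699847379 0.10949269608132849 [ 0.5695081  -0.29228348  0.006     ] yaw x -19.232614462005 from y -18.640717358811866
disc top mid [ 0.58062452 -0.29251582  0.096     ]
collar [0.5255 0.2584 0.07  ]
pinL [0.5517 0.3354 0.095 ]
pinR [0.4966 0.1791 0.095 ]
w [0.454  0.2229 0.082 ]
[[ 0.957  0.29  -0.001]
 [ 0.29  -0.957  0.002]
 [-0.    -0.002 -1.   ]]
```

```bash
cat >> h.py <<'E'
def down(yaw,tilt=0):
    """tool rotation: fingers down, tool x at heading yaw (deg); tilt>0 swings the fingertips towards tool x"""
    return (R.from_euler('z',yaw,degrees=True)*R.from_euler('x',180,degrees=True)*R.from_euler('y',tilt,degrees=True))
def plan(p,Rt,n,o=None,mm=1):
    from bench import ctrl
    o=o or ctrl.observe()
    p0=np.array(o['tcp_pos']);R0=R.from_matrix(rot(o['ee_rot']));w=(R0.inv()*Rt).as_rotvec()
    for i in range(n):
        Ri=R0*R.from_rotvec(w*i/n);s=Ri.inv().apply((np.array(p)-p0)/n)
        print([*s.round(4).tolist(),*np.degrees(w/n).round(2).tolist()])
def st():
    from bench import ctrl
    o=ctrl.observe();Rm=rot(o['ee_rot'])
    print('t %.2f'%o['clock'],o['tcp_pos'].round(4),'yaw %.2f'%np.degrees(np.arctan2(Rm[1,0],Rm[0,0])),'z',Rm[:,2].round(3),'y',Rm[:,1].round(3),'F',o['wrist_force'].round(1),'w %.4f'%o['width'],o['finger_force'],'q',o['qpos'].round(2))
    return o
E
python3 - <<'E'
from h import *
plan([.65,-.32,.2],down(-19),12)
E
```

```text
[0.0441, -0.0108, 0.0026, -0.01, 0.0, 2.99]
[0.0435, -0.0131, 0.0026, -0.01, 0.0, 2.99]
[0.0428, -0.0154, 0.0026, -0.01, 0.0, 2.99]
[0.0419, -0.0176, 0.0026, -0.01, 0.0, 2.99]
[0.0409, -0.0197, 0.0026, -0.01, 0.0, 2.99]
[0.0398, -0.0218, 0.0026, -0.01, 0.0, 2.99]
[0.0387, -0.0239, 0.0026, -0.01, 0.0, 2.99]
[0.0374, -0.0259, 0.0026, -0.01, 0.0, 2.99]
[0.036, -0.0278, 0.0026, -0.01, 0.0, 2.99]
[0.0345, -0.0296, 0.0026, -0.01, 0.0, 2.99]
[0.0329, -0.0314, 0.0026, -0.01, 0.0, 2.99]
[0.0312, -0.033, 0.0026, -0.01, 0.0, 2.99]
```

Emit:
jog_arm([
  [0.044,-0.011,0.0025,0,0,3,100],
  [0.0435,-0.013,0.0025,0,0,3,100],
  [0.043,-0.0155,0.0025,0,0,3,100],
  [0.042,-0.0175,0.0025,0,0,3,100],
  [0.041,-0.02,0.0025,0,0,3,100],
  [0.04,-0.022,0.0025,0,0,3,100],
  [0.0385,-0.024,0.0025,0,0,3,100],
  [0.0375,-0.026,0.0025,0,0,3,100],
])

```text
clock: 1.15
tcp_pos: [0.4953, -0.4115, 0.2109]
ee_rot: [-0.0, 0.998, -0.063, -0.0]
wrist_force: [-0.2, -0.4, 0.1]
width: 0.0852
finger_force: 0.0
```

Emit:
jog_arm([
  [0.036,-0.028,0.0025,0,0,3,100],
  [0.0345,-0.0295,0.0025,0,0,3,100],
  [0.033,-0.0315,0.0025,0,0,3,100],
  [0.031,-0.033,0.0025,0,0,3,100],
  [0,0,0,0,0,0,100],
])

```text
clock: 1.78
tcp_pos: [0.6548, -0.3143, 0.1999]
ee_rot: [-0.002, 0.987, -0.163, 0.0]
wrist_force: [-0.1, 0.3, -0.6]
width: 0.0855
finger_force: 0.0
```

```bash
python3 - <<'E'
from h import *
from bench import capture
o=st();c=capture('wrist');pickle.dump((o,c),open('c1.pkl','wb'))
cv2.imwrite('pics/w1.png',c['pixels'])
a=np.array([.9455,-.3256,0]);s=np.array([.598,-.302,.051])
print('pred hub end',proj(c,s+.028*a,o),'disc c',proj(c,s+.006*a,o),'rim top',proj(c,s+[0,0,.045],o))
E
```

```text
t 1.77 [ 0.6548 -0.3143  0.1999] yaw -18.75 z [ 0.002  0.004 -1.   ] y [-0.321 -0.947 -0.004] F [-0.1  0.3 -0.6] w 0.0855 0.0 q [ 0.36  0.87  0.05  1.25 -0.05  1.03 -1.47]
pred hub end [328.1357103  252.92360916] disc c [327.81562211 277.17379865] rim top [328.84187356 309.56623589]
```

View pics/w1.png

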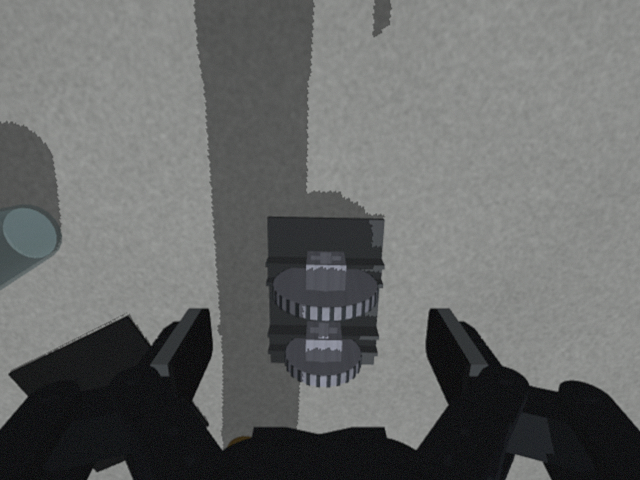

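The wrist view shows the large wheel's hub at (326,252–285), with its top flat level, and the middle of the rim top at (326,313). The wheel sits about 2 mm nearer the robot than predicted. I'll go to a pre-grasp pose tilted 25°.

```bash
python3 - <<'E'
from h import *
plan([.6429,-.316,.11],down(-19,-25),6)
E
```

```text
[-0.0015, 0.0003, 0.015, -0.01, -4.16, 0.02]
[-0.0005, 0.0003, 0.0151, -0.01, -4.16, 0.02]
[0.0006, 0.0003, 0.0151, -0.01, -4.16, 0.02]
[0.0017, 0.0003, 0.015, -0.01, -4.16, 0.02]
[0.0028, 0.0003, 0.0148, -0.01, -4.16, 0.02]
[0.0039, 0.0003, 0.0146, -0.01, -4.16, 0.02]
```

Emit:
jog_arm([
  [-0.0015,0.0005,0.015,0,-4.2,0,60],
  [-0.0005,0.0005,0.015,0,-4.2,0,60],
  [0.0005,0,0.015,0,-4.2,0,60],
  [0.0015,0.0005,0.015,0,-4.1,0,60],
  [0.003,0,0.015,0,-4.1,0,60],
  [0.004,0.0005,0.0145,0,-4.1,0,60],
  [0,0,0,0,0,0,60],
])

```text
clock: 2.7
tcp_pos: [0.6393, -0.3196, 0.1077]
ee_rot: [-0.036, 0.962, -0.163, -0.215]
wrist_force: [-0.0, -0.2, 0.0]
width: 0.051
finger_force: 0.0
```

```bash
python3 - <<'E'
from h import *
from bench import capture
o=st();c=capture('wrist');pickle.dump((o,c),open('c2.pkl','wb'))
cv2.imwrite('pics/w2.png',c['pixels'])
a=np.array([.9455,-.3256,0]);s=np.array([.5961,-.2999,.051]);y=np.array([.3256,.9455,0]);z=np.array([0,0,1])
for i,j in((1,1),(-1,1),(1,-1),(-1,-1)):print('hub end corner',proj(c,s+.028*a+.016*(i*y+j*z),o).round(1))
print('rim top front/back',proj(c,s+.045*z+.006*a,o),proj(c,s+.045*z-.006*a,o))
plan([.6109,-.305,.0374],down(-19,-25),6)
E
```

```text
t 2.70 [ 0.6393 -0.3196  0.1077] yaw -19.26 z [-0.402  0.14  -0.905] y [-0.33  -0.944  0.   ] F [-0.  -0.2  0. ] w 0.0510 0.0 q [ 0.37  1.24  0.09  0.7  -0.05  1.64 -1.49]
hub end corner [281.5 269.5]
hub end corner [340.6 269.4]
hub end corner [285.4 229.9]
hub end corner [338.3 229.8]
rim top front/back [311.00505351 338.68008266] [311.4080795  350.53901827]
[0.0002, -0.0007, 0.0132, -0.01, 0.0, -0.04]
[0.0002, -0.0007, 0.0132, -0.01, 0.0, -0.04]
[0.0002, -0.0008, 0.0132, -0.01, 0.0, -0.04]
[0.0002, -0.0008, 0.0132, -0.01, 0.0, -0.04]
[0.0002, -0.0008, 0.0132, -0.01, 0.0, -0.04]
[0.0002, -0.0008, 0.0132, -0.01, 0.0, -0.04]
```

View pics/w2.png

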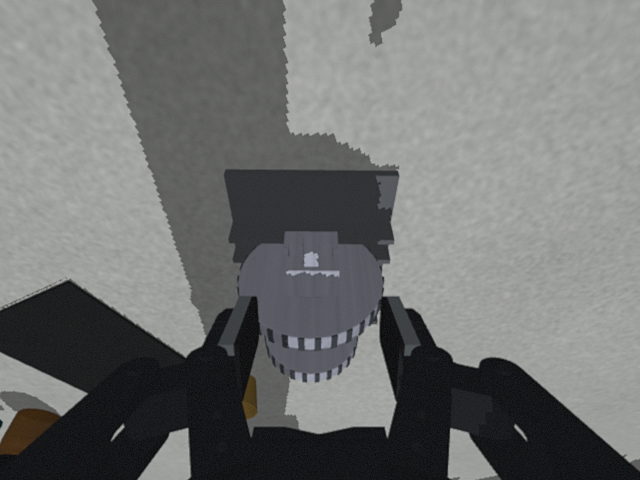

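The hub end face is at (286–340, 232–271), within about 1 px of the prediction, and the rim teeth are at v≈338–349. I'll advance and grip.

Emit:
jog_arm([
  [0,-0.0005,0.013,0,0,0,60],
  [0,-0.001,0.013,0,0,0,60],
  [0,-0.0005,0.013,0,0,0,60],
  [0.0005,-0.001,0.013,0,0,0,60],
  [0,-0.0005,0.0135,0,0,0,60],
  [0.0005,-0.0005,0.0135,0,0,0,60],
  [0,0,0,0,0,0,60],
])

```text
clock: 3.62
tcp_pos: [0.611, -0.3039, 0.0379]
ee_rot: [-0.036, 0.963, -0.162, -0.214]
wrist_force: [-0.7, 0.2, 0.1]
width: 0.0511
finger_force: 0.0
```

Emit:
jog_arm([
  [0,0,0,0,0,0,20],
  [0,0,0,0,0,0,0],
  [0,0,0,0,0,0,0],
  [0,0,0,0,0,0,0],
  [0,0,0,0,0,0,0],
], force=60)

```text
clock: 4.25
tcp_pos: [0.613, -0.3049, 0.0398]
ee_rot: [-0.035, 0.963, -0.163, -0.211]
wrist_force: [2.6, -1.2, 2.1]
width: 0.031
finger_force: 60.2
```

```bash
python3 - <<'E'
from h import *
o=st()
print(plan(o['tcp_pos']+[0,0,.11],down(-19,-25),4,o))
E
```

```text
t 4.25 [ 0.613  -0.3049  0.0398] yaw -19.17 z [-0.396  0.137 -0.908] y [-0.328 -0.945  0.   ] F [ 2.6 -1.2  2.1] w 0.0310 60.236405208706856 q [ 0.36  1.24  0.08  0.91 -0.04  1.42 -1.49]
[-0.0115, 0.0, -0.025, -0.01, -0.06, -0.04]
[-0.0115, 0.0, -0.025, -0.01, -0.06, -0.04]
[-0.0116, 0.0, -0.0249, -0.01, -0.06, -0.04]
[-0.0116, 0.0, -0.0249, -0.01, -0.06, -0.04]
None
```

Emit:
jog_arm([
  [-0.006,0,-0.0125,0,0,0,0],
  [-0.0115,0,-0.025,0,0,0,0],
  [-0.0115,0,-0.025,0,0,0,0],
  [-0.0115,0,-0.025,0,0,0,0],
  [-0.0115,0,-0.025,0,0,0,0],
  [0,0,0,0,0,0,0],
])

```text
clock: 5.0
tcp_pos: [0.6134, -0.3052, 0.1671]
ee_rot: [-0.035, 0.963, -0.163, -0.21]
wrist_force: [1.3, 0.7, -3.2]
width: 0.0308
finger_force: 60.1
```

```bash
cat >> h.py <<'E'
# first grasp: wheel pose in tool frame
_Rg=R.from_matrix(np.array([[0,0,0],[0,0,0],[0,0,0]])+np.eye(3))
def wheel_in_tool():
    a=np.array([.9455,-.3256,0]);y=np.array([.3256,.9455,0])
    W=np.array([.5961,-.2999,.051])-.0005*y-.006*a
    Rt=down(-19.2,-23.6)   # tool orientation at the grasp
    return Rt.inv().apply(W-[.613,-.3049,.0398]), Rt.inv().apply(a)
def tcp_for(W,yaw,tilt):
    r,_=wheel_in_tool();return np.array(W)-down(yaw,tilt).apply(r)
E
sed -i '/^_Rg/d' h.py
python3 - <<'E'
from h import *
o=st()
print(wheel_in_tool(), down(-3,66.4).apply(wheel_in_tool()[1]))
t=tcp_for([.53,-.024,.09],-3,66.4);print(t)
plan(t,down(-3,66.4),16,o)
E
```

```text
t 5.00 [ 0.6134 -0.3052  0.1671] yaw -19.19 z [-0.393  0.136 -0.909] y [-0.328 -0.945  0.001] F [ 1.3  0.7 -3.2] w 0.0308 60.12614719569683 q [ 0.36  1.11  0.09  0.86 -0.04  1.61 -1.49]
(array([-0.02611235,  0.00135668, -0.00081403]), array([ 0.91635067, -0.00345447, -0.40034376])) [1.80792904e-04 3.44973411e-03 9.99986838e-01]
[ 0.54125565 -0.02323134  0.11360249]
[-0.0077, -0.0152, 0.0072, 0.4, 5.65, -1.05]
[-0.0081, -0.0153, 0.0065, 0.4, 5.65, -1.05]
[-0.0085, -0.0154, 0.0058, 0.4, 5.65, -1.05]
[-0.0087, -0.0155, 0.0051, 0.4, 5.65, -1.05]
[-0.0089, -0.0156, 0.0043, 0.4, 5.65, -1.05]
[-0.009, -0.0158, 0.0035, 0.4, 5.65, -1.05]
[-0.009, -0.0159, 0.0028, 0.4, 5.65, -1.05]
[-0.009, -0.016, 0.002, 0.4, 5.65, -1.05]
[-0.0088, -0.0162, 0.0012, 0.4, 5.65, -1.05]
[-0.0086, -0.0164, 0.0005, 0.4, 5.65, -1.05]
[-0.0083, -0.0165, -0.0002, 0.4, 5.65, -1.05]
[-0.008, -0.0167, -0.0009, 0.4, 5.65, -1.05]
[-0.0075, -0.0168, -0.0016, 0.4, 5.65, -1.05]
[-0.007, -0.017, -0.0022, 0.4, 5.65, -1.05]
[-0.0065, -0.0171, -0.0027, 0.4, 5.65, -1.05]
[-0.0059, -0.0172, -0.0032, 0.4, 5.65, -1.05]
```

Emit:
jog_arm([
  [-0.0075,-0.015,0.007,0.4,5.65,-1.05,0],
  [-0.008,-0.0155,0.0065,0.4,5.65,-1.05,0],
  [-0.0085,-0.0155,0.006,0.4,5.65,-1.05,0],
  [-0.0085,-0.0155,0.005,0.4,5.65,-1.05,0],
  [-0.009,-0.0155,0.0045,0.4,5.65,-1.05,0],
  [-0.009,-0.016,0.0035,0.4,5.65,-1.05,0],
  [-0.009,-0.016,0.003,0.4,5.65,-1.05,0],
  [-0.009,-0.016,0.002,0.4,5.65,-1.05,0],
])

```text
clock: 6.0
tcp_pos: [0.5782, -0.1639, 0.1419]
ee_rot: [-0.014, 0.98, -0.1, 0.172]
wrist_force: [39.7, -17.7, 6.5]
width: 0.0308
finger_force: 60.3
```

Emit:
jog_arm([
  [-0.009,-0.016,0.001,0.4,5.65,-1.05,0],
  [-0.0085,-0.0165,0.0005,0.4,5.65,-1.05,0],
  [-0.0085,-0.0165,0,0.4,5.65,-1.05,0],
  [-0.008,-0.0165,-0.001,0.4,5.65,-1.05,0],
  [-0.0075,-0.017,-0.0015,0.4,5.65,-1.05,0],
  [-0.007,-0.017,-0.002,0.4,5.65,-1.05,0],
  [-0.0065,-0.017,-0.0025,0.4,5.65,-1.05,0],
  [-0.006,-0.017,-0.003,0.4,5.65,-1.05,0],
])

```text
clock: 7.0
tcp_pos: [0.6489, -0.0967, 0.3222]
ee_rot: [-0.036, 0.945, -0.029, 0.325]
wrist_force: [-0.6, 0.8, -2.8]
width: 0.0304
finger_force: 61.1
```

```bash
python3 - <<'E'
from h import *
from bench import capture
o=st()
t=tcp_for([.53,-.024,.03],-3,66.4);print(t)
plan(t,down(-3,66.4),6,o)
c=capture('wrist');cv2.imwrite('pics/w3.png',c['pixels'])
E
```

```text
t 7.00 [ 0.6489 -0.0967  0.3222] yaw -5.64 z [ 0.616  0.05  -0.786] y [-0.031 -0.996 -0.087] F [-0.6  0.8 -2.8] w 0.0304 61.1196418851614 q [ 0.3   0.45 -0.22  2.02 -1.    0.05 -0.51]
[ 0.54125565 -0.02323134  0.05360249]
[-0.0425, -0.0077, 0.0247, -0.68, 4.76, -0.54]
[-0.0443, -0.0084, 0.021, -0.68, 4.76, -0.54]
[-0.0458, -0.0091, 0.0172, -0.68, 4.76, -0.54]
[-0.047, -0.0097, 0.0132, -0.68, 4.76, -0.54]
[-0.0478, -0.0103, 0.0092, -0.68, 4.76, -0.54]
[-0.0483, -0.0108, 0.0051, -0.68, 4.76, -0.54]
```

View pics/w3.png

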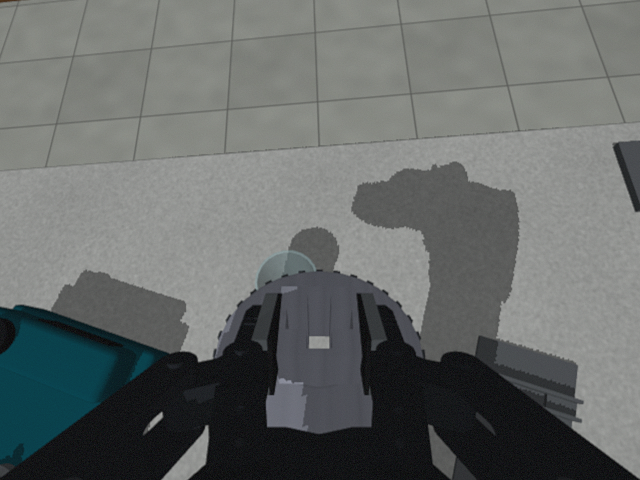

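The wheel is still held, and the beaker at (287,270) stands. But the arm ran into the limits of joints 5 and 6, so outward tilt isn't available this way. I'll fit the kinematics to plan a better wrist configuration.

```bash
cat > kin.py <<'E'
from h import *
import itertools
from scipy.optimize import least_squares
AX='zyzyzyz'
def fk(q,s,L,full=False):
    Rm=R.identity();p=np.array([0,0,L[0]]);f=[1,0,1,0,1,0,1];off=[0,L[1],0,L[2],0,L[3]]
    for i in range(7):
        Rm=Rm*R.from_euler(AX[i],s[i]*q[i]+(s[7] if i==6 else 0))
        if i==1:p=p+Rm.apply([0,0,L[1]])
        if i==3:p=p+Rm.apply([0,0,L[2]])
        if i==5:p=p+Rm.apply([L[4],0,L[3]])
    return p,Rm
E
python3 - <<'E'
from kin import *
from bench import ctrl
o=ctrl.observe();S=[(np.array([1.311,.689,-.195,1.565,.157,.902,-.215]),np.array([.18076626,-.59758349,.23047136]),R.from_matrix(rot([-9.22086610e-04,9.89218802e-01,1.46442020e-01,-2.12897992e-04])))]
for f in('c1.pkl','c2.pkl'):
    x=pickle.load(open(f,'rb'))[0];S.append((x['qpos'],x['tcp_pos'],R.from_matrix(rot(x['ee_rot']))))
S.append((o['qpos'],o['tcp_pos'],R.from_matrix(rot(o['ee_rot']))))
best=[]
for s in itertools.product((1,-1),repeat=7):
  for off in np.arange(4)*np.pi/2:
    ss=list(s)+[off];e=sum((fk(q,ss,[0]*5)[1].inv()*Rt).magnitude() for q,p,Rt in S)
    best.append((e,ss))
best.sort(key=lambda b:b[0]);
for b in best[:3]:print(b)
s=best[0][1]
r=least_squares(lambda L:np.concatenate([fk(q,s,L)[0]-p for q,p,_ in S]),[.3,.4,.4,.2,0]);print(r.x,abs(r.fun).max())
pickle.dump((s,r.x),open('kin.pkl','wb'))
E
```

```text
(0.0029157824293859066, [-1, 1, -1, 1, -1, 1, -1, np.float64(1.5707963267948966)])
(1.1095793004960763, [-1, 1, 1, 1, -1, 1, -1, np.float64(1.5707963267948966)])
(2.0560421381472027, [1, 1, -1, 1, 1, 1, 1, np.float64(4.71238898038469)])
[ 0.35818374  0.52714332  0.33356883  0.32551552 -0.0391919 ] 0.0523683197183607
```

```bash
cat > kin.py <<'E'
from h import *
from scipy.optimize import least_squares
AX='zyzyzyz';S=[-1,1,-1,1,-1,1,-1]
LO=np.array([-3.01,-.46,-1.47,.13,-1,.04,-2.66]);HI=np.array([3.01,2.08,1.51,2.56,4.14,2.09,2.66])
def fk(q,L):
    Rm=R.identity();p=np.array([0,0,L[0]])
    for i in range(7):
        Rm=Rm*R.from_euler(AX[i],S[i]*q[i]+(np.pi/2 if i==6 else 0))
        if i==0:p=p+Rm.apply([L[5],0,0])
        if i==1:p=p+Rm.apply([L[4],0,L[1]])
        if i==3:p=p+Rm.apply([L[6],0,L[2]])
        if i==5:p=p+Rm.apply([L[7],0,L[3]])
    return p,Rm
def ik(p,Rt,q0,L,bias,w=.02,lo=LO,hi=HI):
    def f(q):
        a,b=fk(q,L);return np.concatenate([(a-p)*20,(b.inv()*Rt).as_rotvec()*5,w*(q-bias)])
    r=least_squares(f,np.clip(q0,lo+.02,hi-.02),bounds=(lo+.01,hi-.01));a,b=fk(r.x,L)
    return r.x,np.linalg.norm(a-p),(b.inv()*Rt).magnitude()
E
python3 - <<'E'
from kin import *
from bench import ctrl
o=ctrl.observe();D=[(np.array([1.311,.689,-.195,1.565,.157,.902,-.215]),np.array([.18076626,-.59758349,.23047136]))]
for f in('c1.pkl','c2.pkl'):
    x=pickle.load(open(f,'rb'))[0];D.append((x['qpos'],x['tcp_pos']))
D.append((o['qpos'],o['tcp_pos']))
r=least_squares(lambda L:np.concatenate([*[fk(q,L)[0]-p for q,p in D],.001*(L-[.34,.4,.4,.25,0,0,0,0])]),[.34,.4,.4,.25,0,0,0,0]);L=r.x;print(L.round(4),abs(r.fun[:12]).max())
pickle.dump(L,open('L.pkl','wb'))
rng=np.random.default_rng(0)
for yaw in(-60,-30,0,30,60,90):
  for tilt in(66,50):
    t=tcp_for([.53,-.024,.004],yaw,tilt);best=None
    for k in range(12):
        q=ik(t,down(yaw,tilt),rng.uniform(LO,HI),L,(LO+HI)/2,.002)
        if q[1]<.002 and q[2]<.01:
            m=min((q[0]-LO).min(),(HI-q[0]).min())
            if best is None or m>best[0]:best=(m,q[0])
    print(yaw,tilt,None if best is None else (round(best[0],2),best[1].round(2)))
E
```

```text
[0.739  0.2887 0.2618 0.2475 0.0873 0.4284 0.3492 0.0299] 0.044906448356975215
-60 66 None
-60 50 (np.float64(0.14), array([-0.25,  1.94, -0.08,  0.74,  1.49,  0.89,  2.19]))
-30 66 None
-30 50 None
0 66 None
0 50 None
30 66 None
30 50 None
60 66 None
60 50 (np.float64(0.01), array([ 0.76,  2.07, -0.41,  0.61, -0.58,  0.89,  0.85]))
90 66 (np.float64(0.01), array([ 0.62,  2.07, -0.29,  0.28, -0.56,  1.61,  0.89]))
90 50 (np.float64(0.09), array([ 0.71,  1.99, -0.47,  0.51, -0.17,  1.26,  0.87]))
```

```bash
python3 - <<'E'
from kin import *
from bench import ctrl
o=ctrl.observe();D=[([1.311,.689,-.195,1.565,.157,.902,-.215],[.18076626,-.59758349,.23047136])]
for f in('c1.pkl','c2.pkl'):
    x=pickle.load(open(f,'rb'))[0];D.append((x['qpos'],x['tcp_pos']))
D+=[(o['qpos'],o['tcp_pos']),([.36,1.24,.08,.91,-.04,1.42,-1.49],[.613,-.3049,.0398]),([.36,1.11,.09,.86,-.04,1.61,-1.49],[.6134,-.3052,.1671])]
for q,p in D:
    print(np.round(q,3),np.round(p,3),'bearing %.1f r %.3f'%(np.degrees(np.arctan2(p[1],p[0])),np.hypot(p[0],p[1])))
def rows(q):
    Rm=R.identity();M=[np.eye(3)]
    for i in range(7):
        Rm=Rm*R.from_euler(AX[i],S[i]*q[i]+(np.pi/2 if i==6 else 0));M.append(Rm.as_matrix())
    return np.hstack(M)
A=np.vstack([rows(q) for q,_ in D]);b=np.concatenate([p for _,p in D]);d0=np.zeros(24);d0[2]=.34;d0[8]=.4;d0[14]=.38;d0[20]=.25
for lam in(.1,.03,.003):
    d=np.linalg.lstsq(np.vstack([A,lam*np.eye(24)]),np.concatenate([b,lam*d0]),rcond=None)[0]
    print(lam,d.reshape(8,3).round(3).tolist(),'res',abs(A@d-b).reshape(-1,3).max(1).round(4))
E
```

```text
[ 1.311  0.689 -0.195  1.565  0.157  0.902 -0.215] [ 0.181 -0.598  0.23 ] bearing -73.2 r 0.624
[ 0.361  0.869  0.055  1.248 -0.054  1.027 -1.473] [ 0.655 -0.314  0.2  ] bearing -25.6 r 0.726
[ 0.366  1.239  0.087  0.7   -0.049  1.644 -1.487] [ 0.639 -0.32   0.108] bearing -26.6 r 0.715
[ 0.296  0.445 -0.219  2.02  -1.     0.045 -0.513] [ 0.651 -0.095  0.326] bearing -8.3 r 0.657
[ 0.36  1.24  0.08  0.91 -0.04  1.42 -1.49] [ 0.613 -0.305  0.04 ] bearing -26.4 r 0.685
[ 0.36  1.11  0.09  0.86 -0.04  1.61 -1.49] [ 0.613 -0.305  0.167] bearing -26.5 r 0.685
0.1 [[-0.011, 0.003, 0.346], [0.002, -0.016, 0.006], [0.019, -0.016, 0.462], [0.012, -0.012, 0.062], [-0.013, -0.012, 0.366], [0.003, 0.005, -0.014], [0.002, 0.005, 0.271], [0.007, -0.004, 0.021]] res [0.0004 0.002  0.0031 0.0003 0.0016 0.0036]
0.03 [[-0.008, -0.017, 0.346], [-0.008, -0.001, 0.006], [0.036, -0.001, 0.48], [-0.014, -0.02, 0.08], [0.009, -0.02, 0.366], [-0.011, 0.002, -0.014], [0.018, 0.002, 0.284], [0.009, -0.012, 0.034]] res [0.0004 0.0019 0.0025 0.0002 0.0019 0.0024]
0.003 [[-0.308, -0.034, 0.345], [0.269, 0.075, 0.005], [0.15, 0.075, 0.487], [-0.116, -0.035, 0.087], [0.239, -0.035, 0.363], [-0.239, -0.002, -0.017], [0.256, -0.002, 0.285], [0.234, -0.003, 0.035]] res [0.     0.0004 0.001  0.     0.0009 0.0004]
```

```bash
python3 - <<'E'
from kin import *
from bench import ctrl
import itertools
o=ctrl.observe();D=[([1.311,.689,-.195,1.565,.157,.902,-.215],[.18076626,-.59758349,.23047136])]
for f in('c1.pkl','c2.pkl'):
    x=pickle.load(open(f,'rb'))[0];D.append((x['qpos'],x['tcp_pos']))
D+=[(o['qpos'],o['tcp_pos']),([.36,1.24,.08,.91,-.04,1.42,-1.49],[.613,-.3049,.0398]),([.36,1.11,.09,.86,-.04,1.61,-1.49],[.6134,-.3052,.1671])]
W=np.repeat([1,1,1,1,.3,.3],3)
def rows(q):
    Rm=R.identity();M=[np.eye(3)]
    for i in range(7):
        Rm=Rm*R.from_euler(AX[i],S[i]*q[i]+(np.pi/2 if i==6 else 0));M.append(Rm.as_matrix())
    return np.hstack(M)
A=np.vstack([rows(q) for q,_ in D])*W[:,None];b=np.concatenate([p for _,p in D])*W
base=[2,8,14,20];cand=[3,4,6,7,9,10,12,13,15,16,18,19,21,22];out=[]
for k in(0,1,2):
  for c in itertools.combinations(cand,k):
    ix=base+list(c);d=np.linalg.lstsq(A[:,ix],b,rcond=None)[0];out.append((abs(A[:,ix]@d-b).max(),[(int(i//3),'xyz'[i%3],round(float(v),4)) for i,v in zip(ix,d)]))
out.sort(key=lambda z:z[0])
for z in out[:8]:print(z)
E
```

```text
(np.float64(0.0012947309536765067), [(0, 'z', 0.3468), (2, 'z', 0.5629), (4, 'z', 0.3449), (6, 'z', 0.3332), (2, 'y', -0.0192), (3, 'y', -0.0267)])
(np.float64(0.0012947309536765206), [(0, 'z', 0.3468), (2, 'z', 0.5629), (4, 'z', 0.3449), (6, 'z', 0.3332), (1, 'y', -0.0192), (4, 'y', -0.0267)])
(np.float64(0.0012947309536765206), [(0, 'z', 0.3468), (2, 'z', 0.5629), (4, 'z', 0.3449), (6, 'z', 0.3332), (2, 'y', -0.0192), (4, 'y', -0.0267)])
(np.float64(0.0012947309536765622), [(0, 'z', 0.3468), (2, 'z', 0.5629), (4, 'z', 0.3449), (6, 'z', 0.3332), (1, 'y', -0.0192), (3, 'y', -0.0267)])
(np.float64(0.0014143487276058186), [(0, 'z', 0.3503), (2, 'z', 0.5666), (4, 'z', 0.345), (6, 'z', 0.3333), (4, 'x', 0.0069), (4, 'y', -0.0457)])
(np.float64(0.0014143487276062627), [(0, 'z', 0.3503), (2, 'z', 0.5666), (4, 'z', 0.345), (6, 'z', 0.3333), (3, 'y', -0.0457), (4, 'x', 0.0069)])
(np.float64(0.0015685492819612623), [(0, 'z', 0.342), (2, 'z', 0.5705), (4, 'z', 0.3454), (6, 'z', 0.3327), (1, 'x', -0.0069), (4, 'y', -0.046)])
(np.float64(0.0015685492819613733), [(0, 'z', 0.342), (2, 'z', 0.5705), (4, 'z', 0.3454), (6, 'z', 0.3327), (1, 'x', -0.0069), (3, 'y', -0.046)])
```

```bash
python3 - <<'E'
s=open('kin.py').read();i=s.index('        if i==0:');j=s.index('    return p,Rm')
s=s[:i]+'''        if i==1:p=p+Rm.apply([0,-.0192,.5629])
        if i==3:p=p+Rm.apply([0,-.0267,.3449])
        if i==5:p=p+Rm.apply([0,0,.3332])
'''+s[j:]
s=s.replace("p=np.array([0,0,L[0]])","p=np.array([0,0,.3468])").replace("fk(q,L)","fk(q)").replace("q0,L,bias","q0,bias")
open('kin.py','w').write(s)
E
python3 - <<'E'
from kin import *
rng=np.random.default_rng(0)
for yaw in(-135,-90,-60,-30,0,30,60,90,135,180):
  for tilt in(66.4,50,35):
    t=tcp_for([.535,-.024,.004],yaw,tilt);best=None
    for k in range(14):
        q=ik(t,down(yaw,tilt),rng.uniform(LO,HI),(LO+HI)/2,.002)
        if q[1]<.002 and q[2]<.01:
            m=min((q[0]-LO).min(),(HI-q[0]).min())
            if best is None or m>best[0]:best=(m,q[0])
    print(yaw,tilt,None if best is None else (round(best[0],2),best[1].round(2)))
E
```

```text
Traceback (most recent call last):
  File "kin.py", line 16, in ik
    r=least_squares(f,np.clip(q0,lo+.02,hi-.02),bounds=(lo+.01,hi-.01));a,b=fk(r.x,L)
                                                                                   ^
NameError: name 'L' is not defined. Did you mean: 'LO'?
```

```bash
sed -i 's/fk(r.x,L)/fk(r.x)/;s/def fk(q,L)/def fk(q)/;s/fk(q,L)/fk(q)/' kin.py
timeout 400 python3 - <<'E'
from kin import *
rng=np.random.default_rng(0)
for yaw in(-135,-90,-60,-30,0,30,60,90,135,180):
  for tilt in(66.4,50,35):
    t=tcp_for([.535,-.024,.004],yaw,tilt);best=None
    for k in range(10):
        q=ik(t,down(yaw,tilt),rng.uniform(LO,HI),(LO+HI)/2,.002)
        if q[1]<.002 and q[2]<.01:
            m=min((q[0]-LO).min(),(HI-q[0]).min())
            if best is None or m>best[0]:best=(m,q[0])
    print(yaw,tilt,None if best is None else (round(best[0],2),best[1].round(2)))
E
```

```text
-135 66.4 (np.float64(0.1), array([-0.08,  1.46, -0.57,  1.06,  0.82,  1.99,  1.58]))
-135 50 (np.float64(0.41), array([ 0.02,  1.31, -0.64,  1.32,  0.83,  1.68,  1.49]))
-135 35 (np.float64(0.7), array([ 0.13,  1.2 , -0.7 ,  1.54,  0.88,  1.39,  1.42]))
-90 66.4 (np.float64(0.55), array([-0.34,  1.31, -0.35,  1.67,  1.16,  1.54,  1.59]))
-90 50 (np.float64(0.76), array([-0.22,  1.18, -0.42,  1.8 ,  1.2 ,  1.3 ,  1.61]))
-90 35 (np.float64(0.67), array([-0.07,  1.09, -0.49,  1.89,  1.24,  1.08,  1.67]))
-60 66.4 (np.float64(0.46), array([-0.59,  1.3 , -0.08,  2.1 ,  1.59,  1.23,  1.28]))
-60 50 (np.float64(0.39), array([-0.48,  1.15, -0.06,  2.17,  1.72,  0.94,  1.36]))
-60 35 (np.float64(0.4), array([-0.38,  1.03,  0.02,  2.16,  1.81,  0.6 ,  1.47]))
-30 66.4 (np.float64(0.06), array([-0.65,  1.51,  0.12,  2.5 ,  2.23,  1.52,  0.75]))
-30 50 (np.float64(0.07), array([-0.47,  1.26,  0.08,  2.49,  2.49,  1.25,  1.  ]))
-30 35 (np.float64(0.18), array([-0.32,  1.07,  0.07,  2.38,  2.62,  0.81,  1.21]))
0 66.4 None
0 50 None
0 35 (np.float64(0.1), array([-0.13,  1.1 ,  0.11,  2.46,  3.1
[... 558 characters left out ...]
58,  0.31,  0.91,  0.16]))
90 50 (np.float64(0.36), array([ 0.93,  1.44, -1.11,  1.73,  0.47,  0.71, -0.06]))
90 35 (np.float64(0.51), array([ 0.78,  1.25, -0.95,  1.84,  0.6 ,  0.55, -0.29]))
135 66.4 (np.float64(0.36), array([ 0.56,  1.56, -0.94,  1.  ,  0.2 ,  1.73,  0.65]))
135 50 (np.float64(0.54), array([ 0.59,  1.41, -0.93,  1.27,  0.33,  1.41,  0.58]))
135 35 (np.float64(0.56), array([ 0.58,  1.28, -0.91,  1.51,  0.49,  1.13,  0.43]))
180 66.4 (np.float64(0.01), array([ 0.08,  1.52, -0.38,  0.73,  0.23,  2.08,  1.36]))
180 50 (np.float64(0.32), array([ 0.26,  1.4 , -0.78,  1.09,  0.53,  1.77,  1.09]))
180 35 (np.float64(0.66), array([ 0.34,  1.27, -0.81,  1.39,  0.63,  1.42,  0.98]))
```

```bash
cat >> kin.py <<'E'
def sim(q,p,Rt,n):
    p0,R0=fk(q);w=(R0.inv()*Rt).as_rotvec();mj=0
    for i in range(1,n+1):
        q2,e,er=ik(p0+(np.array(p)-p0)*i/n,R0*R.from_rotvec(w*i/n),q,q,.05);mj=max(mj,abs(q2-q).max());q=q2
    print('rot',np.degrees(np.linalg.norm(w)).round(),'maxjump %.2f'%mj,'err %.4f %.3f'%(e,er),q.round(2));return q
E
python3 - <<'E'
from kin import *
from bench import ctrl
q0=ctrl.observe()['qpos']
for yA,hB in((-5,135),(60,135),(60,110),(100,135),(100,110)):
    print(yA,hB)
    q=sim(q0,[.62,-.15,.28],down(yA,0),14)
    q=sim(q,tcp_for([.535,-.024,.08],hB,66.4),down(hB,66.4),20)
    q=sim(q,tcp_for([.535,-.024,.004],hB,66.4),down(hB,66.4),8)
E
```

```text
-5 135
rot 39.0 maxjump 0.20 err 0.0000 0.000 [-0.13  0.72  0.57  1.49 -0.42  1.06 -1.12]
rot 147.0 maxjump 0.15 err 0.0000 0.000 [ 0.41  1.33 -0.43  1.08 -0.23  1.73  0.95]
rot 0.0 maxjump 0.01 err 0.0000 0.000 [ 0.4   1.45 -0.41  1.01 -0.2   1.7   0.98]
60 135
rot 73.0 maxjump 0.13 err 0.0000 0.000 [ 0.06  0.66  0.19  1.47 -0.14  1.02 -0.24]
rot 97.0 maxjump 0.08 err 0.0000 0.000 [ 0.42  1.34 -0.45  1.08 -0.22  1.73  0.93]
rot 0.0 maxjump 0.01 err 0.0000 0.000 [ 0.41  1.45 -0.43  1.01 -0.19  1.7   0.97]
60 110
rot 73.0 maxjump 0.13 err 0.0000 0.000 [ 0.06  0.66  0.19  1.47 -0.14  1.02 -0.24]
rot 81.0 maxjump 0.07 err 0.0000 0.000 [ 0.61  1.27 -0.5   1.38 -0.41  1.34  0.86]
rot 0.0 maxjump 0.02 err 0.0000 0.000 [ 0.6   1.39 -0.48  1.32 -0.38  1.31  0.91]
100 135
rot 108.0 maxjump 0.11 err 0.0000 0.000 [ 0.19  0.65 -0.05  1.47  0.04  1.02  0.31]
rot 74.0 maxjump 0.05 err 0.0000 0.000 [ 0.42  1.34 -0.45  1.08 -0.22  1.73  0.93]
rot 0.0 maxjump 0.01 err 0.0000 0.000 [ 0.41  1.45 -0.44  1.01 -0.18  1.7   0.97]
100 110
rot 108.0 maxjump 0.11 err 0.0000 0.000 [ 0.19  0.65 -0.05  1.47  0.04  1.02  0.31]
rot 67.0 maxjump 0.04 err 0.0000 0.000 [ 0.62  1.27 -0.5   1.38 -0.4   1.34  0.86]
rot 0.0 maxjump 0.02 err 0.0000 0.000 [ 0.6   1.39 -0.48  1.32 -0.37  1.31  0.9 ]
```

```bash
python3 - <<'E'
from h import *
plan([.62,-.15,.28],down(60,0),16)
E
```

```text
[-0.003, 0.0037, 0.0009, 1.02, -2.32, -3.8]
[-0.0032, 0.0035, 0.001, 1.02, -2.32, -3.8]
[-0.0034, 0.0033, 0.001, 1.02, -2.32, -3.8]
[-0.0036, 0.0031, 0.0011, 1.02, -2.32, -3.8]
[-0.0037, 0.0029, 0.0012, 1.02, -2.32, -3.8]
[-0.0039, 0.0027, 0.0013, 1.02, -2.32, -3.8]
[-0.004, 0.0024, 0.0014, 1.02, -2.32, -3.8]
[-0.0041, 0.0022, 0.0015, 1.02, -2.32, -3.8]
[-0.0041, 0.0019, 0.0017, 1.02, -2.32, -3.8]
[-0.0042, 0.0017, 0.0018, 1.02, -2.32, -3.8]
[-0.0042, 0.0014, 0.002, 1.02, -2.32, -3.8]
[-0.0042, 0.0012, 0.0021, 1.02, -2.32, -3.8]
[-0.0042, 0.001, 0.0023, 1.02, -2.32, -3.8]
[-0.0042, 0.0007, 0.0024, 1.02, -2.32, -3.8]
[-0.0041, 0.0005, 0.0026, 1.02, -2.32, -3.8]
[-0.004, 0.0003, 0.0027, 1.02, -2.32, -3.8]
```

Emit:
jog_arm([
  [-0.003,0.0035,0.001,1,-2.3,-3.8,0],
  [-0.003,0.0035,0.001,1,-2.3,-3.8,0],
  [-0.0035,0.0035,0.001,1,-2.3,-3.8,0],
  [-0.0035,0.003,0.001,1,-2.3,-3.8,0],
  [-0.0035,0.003,0.001,1,-2.3,-3.8,0],
  [-0.004,0.0025,0.0015,1,-2.3,-3.8,0],
  [-0.004,0.0025,0.0015,1,-2.3,-3.8,0],
  [-0.004,0.002,0.0015,1,-2.3,-3.8,0],
])

```text
clock: 8.05
tcp_pos: [0.6332, -0.1247, 0.2981]
ee_rot: [-0.019, 0.954, 0.247, 0.169]
wrist_force: [0.6, 0.6, -2.5]
width: 0.0304
finger_force: 61.1
```

Emit:
jog_arm([
  [-0.004,0.002,0.0015,1,-2.3,-3.8,0],
  [-0.004,0.0015,0.002,1,-2.3,-3.8,0],
  [-0.004,0.0015,0.002,1,-2.3,-3.8,0],
  [-0.004,0.001,0.002,1,-2.3,-3.8,0],
  [-0.004,0.001,0.0025,1,-2.3,-3.8,0],
  [-0.004,0.0005,0.0025,1,-2.3,-3.8,0],
  [-0.004,0.0005,0.0025,1,-2.3,-3.8,0],
  [-0.004,0.0005,0.0025,1,-2.3,-3.8,0],
])

```text
clock: 9.05
tcp_pos: [0.6189, -0.151, 0.2757]
ee_rot: [-0.0, 0.867, 0.498, -0.002]
wrist_force: [-0.6, 0.1, -3.3]
width: 0.0312
finger_force: 61.0
```

```bash
python3 - <<'E'
from kin import *
o=st();print(fk(o['qpos'])[0])
h=115;t=tcp_for([.535,-.024,.07],h,66.4);print(t)
sim(o['qpos'],t,down(h,66.4),20)
plan(t,down(h,66.4),16,o)
E
```

```text
t 9.05 [ 0.6189 -0.151   0.2757] yaw 59.74 z [-0.003 -0.002 -1.   ] y [ 0.864 -0.504 -0.002] F [-0.6  0.1 -3.3] w 0.0312 61.032566763460636 q [ 0.04  0.67  0.23  1.48 -0.17  1.01 -0.21]
[ 0.61877141 -0.1508771   0.27541038]
[ 0.5290371  -0.01442271  0.09360249]
rot 84.0 maxjump 0.07 err 0.0000 0.000 [ 0.56  1.29 -0.45  1.31 -0.39  1.43  0.9 ]
[0.0046, -0.0091, 0.0114, 1.98, 3.82, -3.05]
[0.0043, -0.0085, 0.012, 1.98, 3.82, -3.05]
[0.0039, -0.0078, 0.0125, 1.98, 3.82, -3.05]
[0.0034, -0.0072, 0.013, 1.98, 3.82, -3.05]
[0.0029, -0.0066, 0.0135, 1.98, 3.82, -3.05]
[0.0023, -0.006, 0.0139, 1.98, 3.82, -3.05]
[0.0017, -0.0054, 0.0142, 1.98, 3.82, -3.05]
[0.001, -0.0048, 0.0145, 1.98, 3.82, -3.05]
[0.0003, -0.0043, 0.0147, 1.98, 3.82, -3.05]
[-0.0005, -0.0037, 0.0148, 1.98, 3.82, -3.05]
[-0.0013, -0.0033, 0.0149, 1.98, 3.82, -3.05]
[-0.0021, -0.0029, 0.0149, 1.98, 3.82, -3.05]
[-0.003, -0.0025, 0.0148, 1.98, 3.82, -3.05]
[-0.0038, -0.0021, 0.0147, 1.98, 3.82, -3.05]
[-0.0047, -0.0019, 0.0144, 1.98, 3.82, -3.05]
[-0.0055, -0.0016, 0.0142, 1.98, 3.82, -3.05]
```

Emit:
jog_arm([
  [0.0045,-0.009,0.0115,2,3.8,-3.05,0],
  [0.0045,-0.0085,0.012,2,3.8,-3.05,0],
  [0.004,-0.008,0.0125,2,3.8,-3.05,0],
  [0.0035,-0.007,0.013,2,3.8,-3.05,0],
  [0.003,-0.0065,0.0135,2,3.8,-3.05,0],
  [0.0025,-0.006,0.014,2,3.8,-3.05,0],
  [0.0015,-0.0055,0.014,2,3.8,-3.05,0],
  [0.001,-0.005,0.0145,2,3.8,-3.05,0],
])

```text
clock: 10.05
tcp_pos: [0.5746, -0.083, 0.1846]
ee_rot: [-0.248, 0.706, 0.645, 0.157]
wrist_force: [-0.3, 0.3, -3.2]
width: 0.0307
finger_force: 61.1
```

Emit:
jog_arm([
  [0.0005,-0.0045,0.0145,2,3.85,-3.05,0],
  [-0.0005,-0.0035,0.015,2,3.85,-3.05,0],
  [-0.0015,-0.0035,0.015,2,3.85,-3.05,0],
  [-0.002,-0.003,0.015,2,3.85,-3.05,0],
  [-0.003,-0.0025,0.015,2,3.85,-3.05,0],
  [-0.004,-0.002,0.0145,2,3.85,-3.05,0],
  [-0.0045,-0.002,0.0145,2,3.85,-3.05,0],
  [-0.0055,-0.0015,0.014,2,3.85,-3.05,0],
])

```text
clock: 11.05
tcp_pos: [0.5302, -0.0148, 0.0928]
ee_rot: [-0.463, 0.449, 0.705, 0.294]
wrist_force: [0.9, -0.0, -3.3]
width: 0.0308
finger_force: 61.3
```

```bash
python3 - <<'E'
from kin import *
from bench import capture
o=st();h=115
a=capture('top')['pixels'][130:330,250:470];b=capture('wrist')['pixels']
out=np.zeros((480,800,3),np.uint8);out[:400]=0
A=cv2.resize(a,(440,400),interpolation=3);out[:400,:440]=A;out[:270,440:]=cv2.resize(b,(360,270),interpolation=3)
cv2.imwrite('pics/m1.png',out)
r,a=wheel_in_tool();Rt=R.from_matrix(rot(o['ee_rot']));print('wheel',o['tcp_pos']+Rt.apply(r),'axis',Rt.apply(a))
plan(tcp_for([.535,-.024,.005],h,66.4),down(h,66.4),8,o)
E
```

```text
t 11.05 [ 0.5302 -0.0148  0.0928] yaw 114.98 z [-0.389  0.831 -0.397] y [ 0.906  0.424 -0.001] F [ 0.9 -0.  -3.3] w 0.0308 61.27591084688902 q [ 0.56  1.3  -0.45  1.3  -0.39  1.44  0.9 ]
wheel [ 0.53611388 -0.02434497  0.06920606] axis [-0.00113016 -0.00425805  0.9999831 ]
[-0.0073, -0.0001, 0.0033, -0.01, -0.02, -0.0]
[-0.0073, -0.0001, 0.0033, -0.01, -0.02, -0.0]
[-0.0073, -0.0001, 0.0033, -0.01, -0.02, -0.0]
[-0.0073, -0.0001, 0.0033, -0.01, -0.02, -0.0]
[-0.0073, -0.0001, 0.0033, -0.01, -0.02, -0.0]
[-0.0073, -0.0001, 0.0033, -0.01, -0.02, -0.0]
[-0.0073, -0.0001, 0.0033, -0.01, -0.02, -0.0]
[-0.0073, -0.0001, 0.0033, -0.01, -0.02, -0.0]
```

View pics/m1.png

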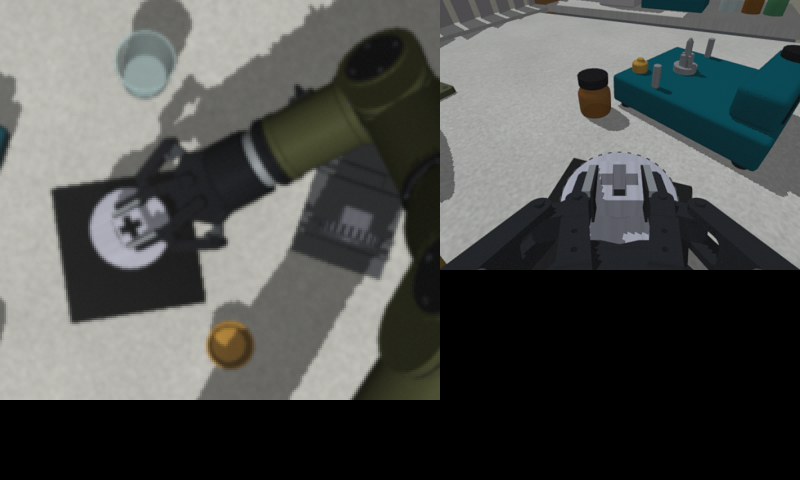

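The composite shows the wheel level with its hub up over the mat at (130,230). The small wheel is still in the rack at (355,215), the tin is at (231,345), and the beaker is in place. I'll lower it.

Emit:
jog_arm([
  [-0.0073,0,0.0033,0,0,0,0],
  [-0.0073,0,0.0033,0,0,0,0],
  [-0.0073,0,0.0033,0,0,0,0],
  [-0.0073,0,0.0033,0,0,0,0],
  [-0.0073,0,0.0033,0,0,0,0],
  [-0.0073,0,0.0033,0,0,0,0],
  [-0.0065,0,0.003,0,0,0,0],
  [-0.0035,0,0.0015,0,0,0,0],
])

```text
clock: 12.15
tcp_pos: [0.5308, -0.0131, 0.0354]
ee_rot: [-0.463, 0.449, 0.705, 0.295]
wrist_force: [-0.1, -1.1, -1.8]
width: 0.0306
finger_force: 61.2
```

Emit:
jog_arm([
  [-0.0018,0,0.0008,0,0,0,0],
  [-0.0018,0,0.0008,0,0,0,0],
  [0,0,0,0,0,0,0],
])

```text
clock: 12.52
tcp_pos: [0.531, -0.0132, 0.032]
ee_rot: [-0.462, 0.449, 0.705, 0.295]
wrist_force: [-0.1, 0.1, -3.1]
width: 0.0307
finger_force: 61.2
```

```bash
python3 - <<'E'
from kin import *
o=st()
r,a=wheel_in_tool();Rt=R.from_matrix(rot(o['ee_rot']));print('wheel',o['tcp_pos']+Rt.apply(r),'axis',Rt.apply(a))
E
```

```text
t 12.53 [ 0.531  -0.0132  0.032 ] yaw 115.15 z [-0.387  0.832 -0.398] y [0.906 0.422 0.001] F [-0.1  0.1 -3.1] w 0.0307 61.212954595685005 q [ 0.55  1.39 -0.44  1.26 -0.37  1.4   0.93]
wheel [ 0.53695145 -0.02268837  0.00834956] axis [-0.0031803  -0.00443298  0.99997792]
```

Emit:
jog_arm([
  [-0.0018,0,0.0008,0,0,0,0],
  [-0.0018,0,0.0008,0,0,0,0],
  [0,0,0,0,0,0,0],
])

```text
clock: 12.9
tcp_pos: [0.5311, -0.013, 0.0293]
ee_rot: [-0.463, 0.449, 0.705, 0.296]
wrist_force: [-0.3, -2.1, 3.8]
width: 0.0305
finger_force: 61.9
```

Emit:
jog_arm([
  [-0.0009,0,0.0004,0,0,0,0],
  [0,0,0,0,0,0,0],
])

```text
clock: 13.15
tcp_pos: [0.531, -0.0129, 0.0292]
ee_rot: [-0.463, 0.448, 0.705, 0.296]
wrist_force: [-0.9, -3.3, 8.6]
width: 0.0304
finger_force: 62.2
```

Emit:
jog_arm([
  [0,0,0,0,0,0,45],
  [0,0,0,0,0,0,60],
  [0,0,0,0,0,0,60],
  [0.001,0,-0.01,0,0,0,60],
  [0.002,0,-0.02,0,0,0,60],
  [0.003,0,-0.03,0,0,0,60],
  [0.003,0,-0.03,0,0,0,60],
])

```text
clock: 14.02
tcp_pos: [0.5648, -0.086, 0.0718]
ee_rot: [-0.462, 0.449, 0.705, 0.295]
wrist_force: [0.1, 0.4, 0.0]
width: 0.0515
finger_force: 0.0
```

```bash
python3 - <<'E'
from kin import *
o=st()
for y in(25,-65,115):
  print(y);q=sim(o['qpos'],[.535,-.022,.19],down(y,0),16)
plan([.535,-.022,.19],down(25,0),16,o)
E
```

```text
t 14.03 [ 0.5648 -0.086   0.0718] yaw 115.14 z [-0.387  0.832 -0.398] y [0.907 0.422 0.001] F [0.1 0.4 0. ] w 0.0515 0.0 q [ 0.58  1.39 -0.42  1.03 -0.35  1.64  0.88]
25
rot 108.0 maxjump 0.16 err 0.0000 0.000 [-0.34  0.69  0.5   1.9  -0.51  0.68 -0.67]
-65
rot 180.0 maxjump 0.14 err 0.0000 0.000 [ 0.57  0.87 -1.13  1.85  0.92  1.06  2.63]
115
rot 67.0 maxjump 0.09 err 0.0000 0.000 [-0.04  0.63 -0.01  1.89  0.01  0.63  0.39]
[0.0085, 0.0, 0.0011, -3.23, -3.24, 4.93]
[0.0085, -0.0008, 0.0006, -3.23, -3.24, 4.93]
[0.0085, -0.0015, 0.0001, -3.23, -3.24, 4.93]
[0.0083, -0.0022, -0.0005, -3.23, -3.24, 4.93]
[0.008, -0.0029, -0.0011, -3.23, -3.24, 4.93]
[0.0077, -0.0035, -0.0018, -3.23, -3.24, 4.93]
[0.0072, -0.004, -0.0024, -3.23, -3.24, 4.93]
[0.0067, -0.0045, -0.003, -3.23, -3.24, 4.93]
[0.0061, -0.0048, -0.0036, -3.23, -3.24, 4.93]
[0.0055, -0.0051, -0.0042, -3.23, -3.24, 4.93]
[0.0048, -0.0053, -0.0048, -3.23, -3.24, 4.93]
[0.004, -0.0054, -0.0054, -3.23, -3.24, 4.93]
[0.0032, -0.0054, -0.0059, -3.23, -3.24, 4.93]
[0.0024, -0.0053, -0.0063, -3.23, -3.24, 4.93]
[0.0016, -0.0051, -0.0068, -3.23, -3.24, 4.93]
[0.0008, -0.0048, -0.0071, -3.23, -3.24, 4.93]
```

```bash
python3 - <<'E'
from kin import *
plan([.535,-.022,.17],down(115.2,0),12)
E
```

```text
[0.0098, 0.0, 0.0021, 0.02, -5.54, -0.01]
[0.01, 0.0, 0.0012, 0.02, -5.54, -0.01]
[0.0101, 0.0, 0.0002, 0.02, -5.54, -0.01]
[0.01, 0.0, -0.0008, 0.02, -5.54, -0.01]
[0.0099, 0.0, -0.0017, 0.02, -5.54, -0.01]
[0.0097, 0.0, -0.0027, 0.02, -5.54, -0.01]
[0.0094, 0.0, -0.0036, 0.02, -5.54, -0.01]
[0.009, 0.0, -0.0045, 0.02, -5.54, -0.01]
[0.0085, 0.0, -0.0054, 0.02, -5.54, -0.01]
[0.008, 0.0, -0.0062, 0.02, -5.54, -0.01]
[0.0073, 0.0, -0.0069, 0.02, -5.54, -0.01]
[0.0066, 0.0, -0.0076, 0.02, -5.54, -0.01]
```

Emit:
jog_arm([
  [0.01,0,0.002,0,-5.5,0,60],
  [0.01,0,0.001,0,-5.5,0,60],
  [0.01,0,0,0,-5.5,0,60],
  [0.01,0,-0.001,0,-5.5,0,60],
  [0.01,0,-0.0015,0,-5.5,0,60],
  [0.0095,0,-0.0025,0,-5.5,0,60],
  [0.0095,0,-0.0035,0,-5.5,0,60],
  [0.009,0,-0.0045,0,-5.5,0,60],
])

```text
clock: 15.02
tcp_pos: [0.5451, -0.0428, 0.1377]
ee_rot: [-0.163, 0.527, 0.827, 0.105]
wrist_force: [-0.3, 0.1, -0.6]
width: 0.0513
finger_force: 0.0
```

Emit:
jog_arm([
  [0.0085,0,-0.0055,0,-5.6,0,60],
  [0.008,0,-0.006,0,-5.6,0,60],
  [0.0075,0,-0.007,0,-5.6,0,60],
  [0.0065,0,-0.0075,0,-5.6,0,60],
  [0,0,0,0,0,0,60],
])

```text
clock: 15.65
tcp_pos: [0.5346, -0.0182, 0.1706]
ee_rot: [-0.001, 0.535, 0.845, 0.002]
wrist_force: [0.2, -0.2, -0.4]
width: 0.0514
finger_force: 0.0
```

```bash
python3 - <<'E'
from kin import *
from bench import capture
o=st();c=capture('wrist');pickle.dump((o,c),open('c4.pkl','wb'))
u,v=proj(c,[.537,-.0227,.038],o);print(u,v)
x0,y0=int(u)-100,int(v)-75
cv2.imwrite('pics/w4.png',cv2.resize(c['pixels'][y0:y0+150,x0:x0+200],(800,600),interpolation=3));print(x0,y0)
E
```

```text
t 15.65 [ 0.5346 -0.0182  0.1706] yaw 115.31 z [ 0.001  0.004 -1.   ] y [0.904 0.427 0.002] F [ 0.2 -0.2 -0.4] w 0.0514 0.0 q [-0.05  0.66  0.    1.91 -0.01  0.58  0.4 ]
319.3701489258702 233.77434799889662
219 158
```

View pics/w4.png

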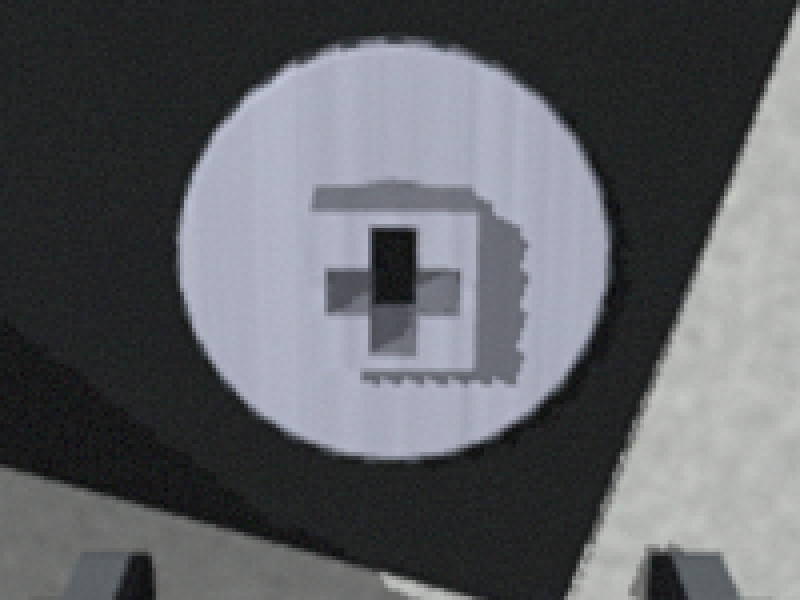

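The wheel lies flat on the mat with its hub square to the tool. The bore centre is at crop (393,291), which is pixel (317.2,230.8).

```bash
python3 - <<'E'
from kin import *
o,c=pickle.load(open('c4.pkl','rb'))
h=pix(c,317.25,230.75,.038,o);print(h)
e=[pix(c,219+x/4,158+y/4,.038,o) for x,y in((325,291),(460,291),(393,228),(393,355))];print(np.linalg.norm(e[0]-e[1]),np.linalg.norm(e[2]-e[3]), (e[2]+e[3])/2)
from bench import ctrl
plan([h[0],h[1],.018],down(115.2),8,ctrl.observe())
E
```

```text
[ 0.53447812 -0.02119222  0.038     ]
0.026006228435442823 0.025560870605569046 [ 0.53459555 -0.02144126  0.038     ]
[-0.0001, -0.0001, 0.019, 0.01, -0.02, -0.01]
[-0.0001, -0.0001, 0.019, 0.01, -0.02, -0.01]
[-0.0001, -0.0001, 0.019, 0.01, -0.02, -0.01]
[-0.0001, -0.0001, 0.019, 0.01, -0.02, -0.01]
[-0.0001, -0.0001, 0.019, 0.01, -0.02, -0.01]
[-0.0001, -0.0001, 0.019, 0.01, -0.02, -0.01]
[-0.0001, -0.0001, 0.019, 0.01, -0.02, -0.01]
[-0.0001, -0.0001, 0.019, 0.01, -0.02, -0.01]
```

Emit:
jog_arm([
  [-0.0005,0,0.019,0,0,0,60],
  [0,0,0.019,0,0,0,60],
  [0,0,0.019,0,0,0,60],
  [0,0,0.019,0,0,0,60],
  [0,0,0.019,0,0,0,60],
  [0,0,0.019,0,0,0,60],
  [0,0,0.019,0,0,0,60],
  [0,0,0.018,0,0,0,60],
])

```text
clock: 16.7
tcp_pos: [0.5353, -0.0237, 0.0172]
ee_rot: [-0.001, 0.539, 0.842, 0.001]
wrist_force: [0.8, 0.2, -0.3]
width: 0.0516
finger_force: 0.0
```

Emit:
jog_arm([
  [0,0,0,0,0,0,60],
  [0,0,0,0,0,0,20],
  [0,0,0,0,0,0,0],
  [0,0,0,0,0,0,0],
  [0,0,0,0,0,0,0],
], force=60)

```text
clock: 17.32
tcp_pos: [0.5353, -0.0215, 0.0191]
ee_rot: [-0.0, 0.537, 0.843, 0.001]
wrist_force: [-1.0, -0.6, 3.3]
width: 0.0307
finger_force: 61.7
```

```bash
python3 - <<'E'
from kin import *
o=st()
q=sim(o['qpos'],[.535,-.021,.2],down(115.2),6)
for y in (70.6,115.2,160.6):
  print(y);sim(sim(q,[.525,.258,.2],down(y),14),[.525,.258,.09],down(y),6)
E
```

```text
t 17.32 [ 0.5353 -0.0215  0.0191] yaw 114.98 z [ 0.001  0.003 -1.   ] y [0.906 0.422 0.002] F [-1.  -0.6  3.3] w 0.0307 61.738967299461365 q [-0.04  0.92 -0.    1.97 -0.01  0.25  0.4 ]
rot 0.0 maxjump 0.07 err 0.0000 0.000 [-0.05  0.61  0.01  1.88 -0.01  0.65  0.4 ]
70.6
rot 45.0 maxjump 0.07 err 0.0000 0.000 [-0.71  0.69  0.3   1.74 -0.28  0.75 -0.6 ]
rot 0.0 maxjump 0.04 err 0.0000 0.000 [-0.66  0.85  0.22  1.81 -0.34  0.52 -0.55]
115.2
rot 0.0 maxjump 0.04 err 0.0000 0.000 [-0.57  0.67  0.07  1.73 -0.06  0.74 -0.04]
rot 0.0 maxjump 0.04 err 0.0000 0.000 [-0.56  0.83  0.04  1.81 -0.07  0.5  -0.03]
160.6
rot 45.0 maxjump 0.03 err 0.0000 0.000 [-0.43  0.67 -0.17  1.72  0.16  0.76  0.55]
rot 0.0 maxjump 0.04 err 0.0000 0.000 [-0.46  0.83 -0.13  1.8   0.2   0.52  0.51]
```

Emit:
jog_arm([
  [0,0,-0.015,0,0,0,0],
  [0,0,-0.035,0,0,0,0],
  [0,0,-0.05,0,0,0,0],
  [0.0185,0.0115,-0.05,0,0,0,0],
  [0.031,0.0195,-0.03,0,0,0,0],
  [0.031,0.0195,-0.02,0,0,0,0],
  [0.031,0.0195,0,0,0,0,0],
  [0.031,0.0195,0,0,0,0,0],
])

```text
clock: 18.32
tcp_pos: [0.5552, 0.1461, 0.22]
ee_rot: [-0.001, 0.537, 0.843, 0.001]
wrist_force: [0.1, 0.4, -3.5]
width: 0.0307
finger_force: 61.2
```

Emit:
jog_arm([
  [0.02,0.0135,0,0,0,0,0],
  [0.01,0.0065,0,0,0,0,0],
  [0,0,0,0,0,0,0],
  [0,0,0,0,0,0,0],
])

```text
clock: 18.82
tcp_pos: [0.5611, 0.1785, 0.2192]
ee_rot: [-0.001, 0.538, 0.843, 0.0]
wrist_force: [0.2, -0.1, -3.7]
width: 0.0308
finger_force: 61.1
```

```bash
python3 - <<'E'
from kin import *
from bench import capture
o=st();c=capture('wrist');pickle.dump((o,c),open('c5.pkl','wb'))
u,v=proj(c,[.525,.258,.09],o);print(u,v)
x0,y0=max(0,int(u)-80),max(0,int(v)-60)
cv2.imwrite('pics/w5.png',cv2.resize(c['pixels'][y0:y0+120,x0:x0+160],(800,600),interpolation=3));print(x0,y0)
E
```

```text
t 18.82 [0.5611 0.1785 0.2192] yaw 114.86 z [-0.001  0.001 -1.   ] y [0.907 0.42  0.   ] F [ 0.2 -0.1 -3.7] w 0.0308 61.14676773548126 q [-0.42  0.65  0.06  1.7  -0.05  0.79  0.1 ]
320.60377402585016 106.50234122602558
240 46
```

View pics/w5.png

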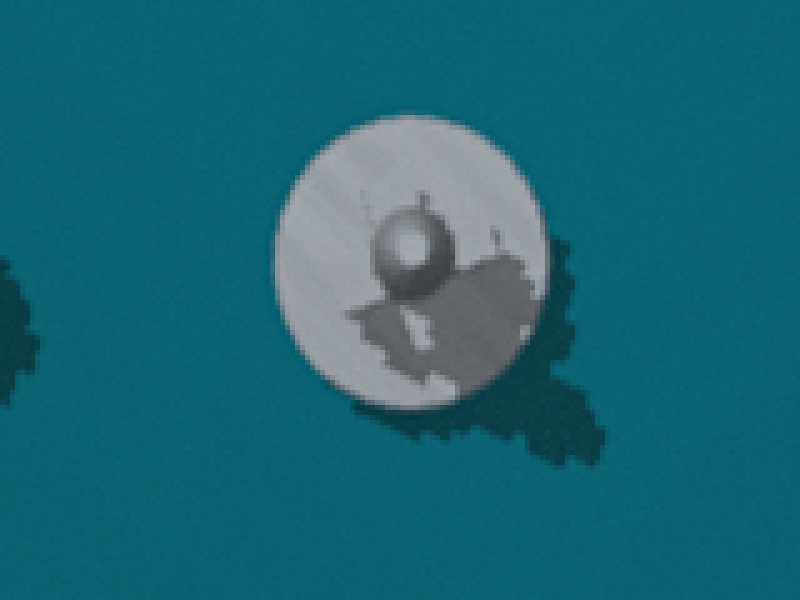

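The pilot tip is at crop (411,247), pixel (322.2,95.4), and the collar centre is at (412,262), pixel (322.4,98.4). The faint key edges suggest a cross rotated about 13° counter-clockwise in the image. I'll fit the angle numerically.

```bash
python3 - <<'E'
from kin import *
o,c=pickle.load(open('c5.pkl','rb'))
print('tip',pix(c,322.2,95.4,.114,o),'collar',pix(c,322.4,98.4,.07,o))
C=(pix(c,322.2,95.4,.114,o)+pix(c,322.4,98.4,.07,o))[:2]/2;print(C)
g=cv2.cvtColor(c['pixels'],cv2.COLOR_BGR2GRAY).astype(np.float32)
gx=cv2.Sobel(g,3 and cv2.CV_32F,1,0);gy=cv2.Sobel(g,cv2.CV_32F,0,1)
hub=rot(o['ee_rot']);ty=np.degrees(np.arctan2(hub[1,0],hub[0,0]))
def score(th,dx=0,dy=0):
    s=0;n=0
    for k in range(4):
        a=np.radians(th+90*k);u=np.array([np.cos(a),np.sin(a),0]);w=np.array([-u[1],u[0],0]);b=np.array([C[0]+dx,C[1]+dy,.088])
        for p,q in((b+.0065*u+.0035*w,b+.0115*u+.0035*w),(b+.0065*u-.0035*w,b+.0115*u-.0035*w),(b+.0115*u-.0035*w,b+.0115*u+.0035*w)):
            P,Q=proj(c,p,o),proj(c,q,o);t=(Q-P)/np.linalg.norm(Q-P);m=np.array([-t[1],t[0]])
            for f in np.linspace(0,1,9):
                x,y=P+(Q-P)*f;xx=np.float32([[x]]);yy=np.float32([[y]])
                s+=min(abs(cv2.remap(gx,xx,yy,1)[0,0]*m[0]+cv2.remap(gy,xx,yy,1)[0,0]*m[1]),60);n+=1
    return s/n
r=[(max(score(th,dx,dy) for dx in(-.0008,0,.0008) for dy in(-.0008,0,.0008)),th) for th in range(-19-38,-19+39,2)]
print('tool yaw',ty,[(int(t),round(float(s),1)) for s,t in sorted(r,reverse=True)[:10]])
E
```

```text
tip [0.52330104 0.26373543 0.114     ] collar [0.52370934 0.2641127  0.07      ]
[0.52350519 0.26392406]
tool yaw 114.85882282413195 [(-47, 27.8), (-43, 27.5), (-45, 26.8), (-49, 25.7), (-41, 24.9), (-51, 24.3), (-39, 23.6), (-53, 22.3), (-35, 22.0), (-37, 21.8)]
```

```bash
python3 - <<'E'
from kin import *
d=pickle.load(open('c0.pkl','rb'))
for C in((.5235,.2639),(.525,.258)):
    for n in('top','scene'):
        print(C,n,[proj(d[n],[*C,z]).round(1) for z in(.07,.114)])
from scipy import ndimage
# collar centroid by colour (grey vs teal) in the initial pictures
for n,(x0,x1,y0,y1) in(('top',(175,200,238,262)),('scene',(428,462,325,358))):
    p=d[n]['pixels'][y0:y1,x0:x1].astype(int);m=(p[...,2]>75)
    l,k=ndimage.label(m);s=ndimage.sum(m,l,range(1,k+1));i=1+int(np.argmax(s));ys,xs=np.where(l==i)
    print(n,'centroid',xs.mean()+x0,ys.mean()+y0,'bbox',xs.min()+x0,xs.max()+x0,ys.min()+y0,ys.max()+y0,len(xs))
E
```

```text
(0.5235, 0.2639) top [array([184.8, 251.3]), array([180.3, 250.1])]
(0.5235, 0.2639) scene [array([444.9, 339.2]), array([449. , 321.3])]
(0.525, 0.258) top [array([187.4, 250.5]), array([183.1, 249.4])]
(0.525, 0.258) scene [array([441.5, 337.4]), array([445.5, 319.5])]
top centroid 185.6 252.40714285714284 bbox 178 194 243 259 140
scene centroid 445.32458233890213 339.1527446300716 bbox 432 456 325 351 419
```

```bash
python3 - <<'E'
from kin import *
o=st();plan([.5236,.2635,.2192],down(134),6,o);plan([.5236,.2635,.145],down(134),6,o)
E
```

```text
t 18.88 [0.5612 0.1785 0.2192] yaw 114.84 z [-0.     0.002 -1.   ] y [0.907 0.42  0.   ] F [-0.1 -0.9 -2.8] w 0.0305 61.14677846431732 q [-0.42  0.65  0.06  1.7  -0.05  0.79  0.1 ]
[0.0155, 0.0003, 0.0, 0.0, -0.01, -3.19]
[0.0155, 0.0011, 0.0, 0.0, -0.01, -3.19]
[0.0154, 0.002, 0.0, 0.0, -0.01, -3.19]
[0.0152, 0.0028, 0.0, 0.0, -0.01, -3.19]
[0.015, 0.0037, 0.0, 0.0, -0.01, -3.19]
[0.0148, 0.0045, 0.0, 0.0, -0.01, -3.19]
[0.0155, 0.0003, 0.0124, 0.0, -0.01, -3.19]
[0.0154, 0.0011, 0.0124, 0.0, -0.01, -3.19]
[0.0154, 0.002, 0.0124, 0.0, -0.01, -3.19]
[0.0152, 0.0028, 0.0124, 0.0, -0.01, -3.19]
[0.015, 0.0037, 0.0124, 0.0, -0.01, -3.19]
[0.0148, 0.0045, 0.0124, 0.0, -0.01, -3.19]
```

Emit:
jog_arm([
  [0.0155,0.0005,0,0,0,-3.2,0],
  [0.0155,0.001,0,0,0,-3.2,0],
  [0.0155,0.002,0.005,0,0,-3.2,0],
  [0.015,0.003,0.015,0,0,-3.2,0],
  [0.015,0.0035,0.02,0,0,-3.2,0],
  [0.015,0.0045,0.02,0,0,-3.2,0],
  [0,0,0.01,0,0,0,0],
  [0,0,0,0,0,0,0],
])

```text
clock: 19.88
tcp_pos: [0.5231, 0.2648, 0.1484]
ee_rot: [-0.001, 0.39, 0.921, 0.0]
wrist_force: [0.2, 0.1, -3.9]
width: 0.0311
finger_force: 61.0
```

```bash
python3 - <<'E'
from kin import *
from bench import capture
o=st();print('to target (tool axes)',R.from_matrix(rot(o['ee_rot'])).inv().apply(np.array([.5236,.2635,.145])-o['tcp_pos']).round(4))
c=capture('wrist');s=capture('scene')
print(proj(c,[*o['tcp_pos'][:2],o['tcp_pos'][2]+.019],o))
a=cv2.resize(c['pixels'][150:310,220:420],(500,400),interpolation=3);b=cv2.resize(s['pixels'][240:400,385:505],(300,400),interpolation=3)
cv2.imwrite('pics/w6.png',np.hstack([a,b]))
E
```

```text
t 19.88 [0.5231 0.2648 0.1484] yaw 134.15 z [-0.002  0.001 -1.   ] y [ 0.718  0.697 -0.   ] F [ 0.2  0.1 -3.9] w 0.0311 61.01673513650894 q [-0.53  0.75 -0.03  1.77  0.03  0.63  0.19]
to target (tool axes) [-0.0013 -0.0006  0.0034]
[319.27225548 339.38398605]
```

View pics/w6.png

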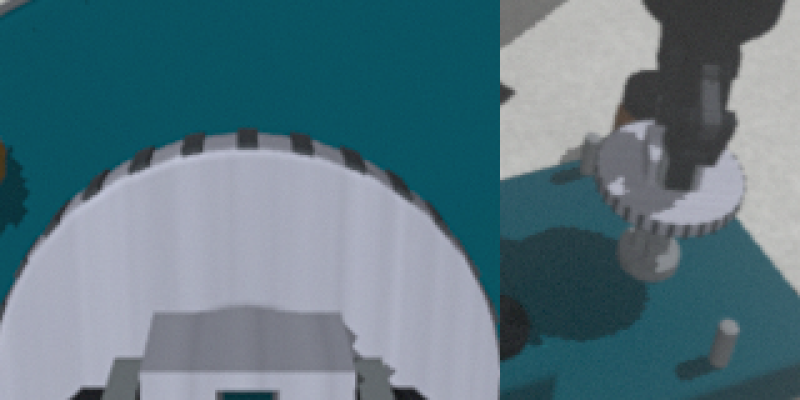

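The composite shows the wheel hovering level over the collar, roughly on the shaft axis. The collar is at (650,253) and the wheel centre at about (670,180). I'll descend onto the pilot while watching the forces.

Emit:
jog_arm([
  [-0.0013,-0.0006,0.005,0,0,0,0],
  [0,0,0.008,0,0,0,0],
  [0,0,0.006,0,0,0,0],
  [0,0,0.004,0,0,0,0],
  [0,0,0.003,0,0,0,0],
  [0,0,0.002,0,0,0,0],
  [0,0,0.002,0,0,0,0],
  [0,0,0,0,0,0,0],
])

```text
clock: 20.98
tcp_pos: [0.5239, 0.2645, 0.1193]
ee_rot: [-0.001, 0.389, 0.921, 0.001]
wrist_force: [0.3, -0.3, -3.3]
width: 0.0309
finger_force: 61.0
```

Emit:
jog_arm([
  [0,0,0.003,0,0,0,0],
  [0,0,0.003,0,0,0,0],
  [0,0,0.003,0,0,0,0],
  [0,0,0.002,0,0,0,0],
  [0,0,0.002,0,0,0,0],
  [0,0,0,0,0,0,0],
])

```text
clock: 21.72
tcp_pos: [0.5238, 0.2645, 0.1062]
ee_rot: [-0.001, 0.389, 0.921, 0.001]
wrist_force: [-0.4, 0.0, -3.0]
width: 0.0306
finger_force: 61.0
```

Clean on the pilot, with no lateral force. Now down to the key tops.

Emit:
jog_arm([
  [0,0,0.002,0,0,0,0],
  [0,0,0.001,0,0,0,0],
  [0,0,0.001,0,0,0,0],
  [0,0,0.001,0,0,0,0],
  [0,0,0,0,0,0,0],
])

```text
clock: 22.35
tcp_pos: [0.5239, 0.2645, 0.1013]
ee_rot: [-0.001, 0.389, 0.921, 0.001]
wrist_force: [-0.2, -0.2, -3.1]
width: 0.0304
finger_force: 61.0
```

Emit:
jog_arm([
  [0,0,0.001,0,0,0,0],
  [0,0,0.001,0,0,0,0],
  [0,0,0.001,0,0,0,0],
  [0,0,0.001,0,0,0,0],
  [0,0,0,0,0,0,0],
])

```text
clock: 22.98
tcp_pos: [0.5239, 0.2645, 0.0973]
ee_rot: [-0.001, 0.389, 0.921, 0.001]
wrist_force: [-0.5, -0.1, -3.5]
width: 0.0309
finger_force: 61.0
```

It's 6 mm past the key tops with no resistance, so the splines engaged at the measured angle. I'll continue home.

Emit:
jog_arm([
  [0,0,0.002,0,0,0,0],
  [0,0,0.002,0,0,0,0],
  [0,0,0.002,0,0,0,0],
  [0,0,0.002,0,0,0,0],
  [0,0,0.001,0,0,0,0],
  [0,0,0.001,0,0,0,0],
  [0,0,0,0,0,0,0],
])

```text
clock: 23.85
tcp_pos: [0.5239, 0.2645, 0.0873]
ee_rot: [-0.001, 0.389, 0.921, 0.001]
wrist_force: [-0.1, 0.4, -3.3]
width: 0.0311
finger_force: 61.0
```

Emit:
jog_arm([
  [0,0,0.001,0,0,0,0],
  [0,0,0.001,0,0,0,0],
  [0,0,0,0,0,0,0],
])

```text
clock: 24.22
tcp_pos: [0.524, 0.2645, 0.0853]
ee_rot: [-0.001, 0.389, 0.921, 0.001]
wrist_force: [0.4, 0.7, -3.7]
width: 0.0304
finger_force: 61.0
```

Emit:
jog_arm([
  [0,0,0.001,0,0,0,0],
  [0,0,0.001,0,0,0,0],
  [0,0,0,0,0,0,0],
])

```text
clock: 24.6
tcp_pos: [0.524, 0.2646, 0.0851]
ee_rot: [-0.0, 0.389, 0.921, 0.002]
wrist_force: [-2.4, -1.6, 11.2]
width: 0.0307
finger_force: 62.9
```

Emit:
jog_arm([
  [0,0,0.0005,0,0,0,0],
  [0,0,0,0,0,0,0],
])

```text
clock: 24.85
tcp_pos: [0.524, 0.2646, 0.0851]
ee_rot: [-0.0, 0.389, 0.921, 0.002]
wrist_force: [-2.9, -2.7, 14.9]
width: 0.0308
finger_force: 63.4
```

Emit:
jog_arm([
  [0,0,-0.0025,0,0,0,0],
  [0,0,0,0,0,0,45],
  [0,0,0,0,0,0,60],
  [0,0,0,0,0,0,60],
  [0,0,-0.005,0,0,0,60],
  [0,0,-0.02,0,0,0,60],
  [0,0,-0.04,0,0,0,60],
  [0,0,-0.05,0,0,0,60],
])

```text
clock: 25.85
tcp_pos: [0.5233, 0.2639, 0.2011]
ee_rot: [-0.001, 0.389, 0.921, 0.001]
wrist_force: [1.2, 0.7, -0.3]
width: 0.0512
finger_force: 0.0
```

Emit:
jog_arm([
  [-0.02,0,-0.04,0,0,0,60],
  [0,0,0,0,0,0,60],
  [0,0,0,0,0,0,60],
  [0,0,0,0,0,0,60],
])

```text
clock: 26.35
tcp_pos: [0.5366, 0.25, 0.239]
ee_rot: [-0.002, 0.389, 0.921, 0.0]
wrist_force: [0.8, -0.4, -0.5]
width: 0.0511
finger_force: 0.0
```

```bash
python3 - <<'E'
from kin import *
from bench import capture
o=st();c=capture('wrist')
g=c['pixels'].astype(int);m=((g.min(2)>110)).astype(np.uint8)
C=[.5238,.2645]
for n,z in(('home disc top',.082),('18mm high disc top',.1)):
    pts=np.array([proj(c,[C[0]+.045*np.cos(a),C[1]+.045*np.sin(a),z],o) for a in np.linspace(0,6.28,60)])
    print(n,pts.min(0).round(1),pts.max(0).round(1))
n,l,s,ce=cv2.connectedComponentsWithStats(m)
for i in np.argsort(-s[1:,4])[:4]+1:print('blob',s[i],ce[i].round(1))
d0=pickle.load(open('c0.pkl','rb'))['top']['pixels'];t=capture('top')['pixels']
for nm,(u,v) in dict(tin=(365,302),jar=(234,306),beaker=(322,160),weight=(202,282),small=(428,240)).items():
    a=d0[v-14:v+14,u-14:u+14].astype(int);b=t[v-14:v+14,u-14:u+14].astype(int);print(nm,'mean diff',abs(a-b).mean().round(1))
cv2.imwrite('pics/final_top.png',t)
E
```

```text
t 26.35 [0.5366 0.25   0.239 ] yaw 134.24 z [-0.003  0.002 -1.   ] y [ 0.716  0.698 -0.001] F [ 0.8 -0.4 -0.5] w 0.0511 0.0 q [-0.49  0.63 -0.04  1.66  0.02  0.85  0.24]
home disc top [265.1 139.4] [375.6 248.4]
18mm high disc top [261.9 140.7] [379.  255.9]
blob [     0      0    640    471 172754] [330.7 180.5]
blob [ 266  138  109  109 8670] [320.1 191.6]
blob [ 137  429   54   51 1691] [170.3 459.6]
blob [ 448  429   53   51 1619] [467.4 459.7]
tin mean diff 22.3
jar mean diff 11.3
beaker mean diff 19.5
weight mean diff 12.6
small mean diff 14.1
```

```bash
python3 - <<'E'
from h import *
d0=pickle.load(open('c0.pkl','rb'))['top']['pixels'];t=cv2.imread('pics/final_top.png')
for nm,(u,v,r) in dict(tin=(365,302,13),jar=(234,306,14),beaker=(322,162,17),weight=(202,282,8),small=(426,240,14),rackTop=(437,210,12)).items():
    T=d0[v-r:v+r,u-r:u+r];m=cv2.matchTemplate(t[v-r-15:v+r+15,u-r-15:u+r+15],T,cv2.TM_CCOEFF_NORMED);_,s,_,l=cv2.minMaxLoc(m);print(nm,'corr %.2f shift'%s,l[0]-15,l[1]-15)
E
```

```text
tin corr 0.74 shift 0 0
jar corr 1.00 shift 0 0
beaker corr 0.57 shift -9 -15
weight corr 1.00 shift 0 0
small corr 1.00 shift 0 0
rackTop corr 0.33 shift 3 12
```

```bash
python3 -c "
from bench import ticket
print(ticket.job_done())"
```

```text
the job is handed in; nothing more can be done
None
```

I handed the job in at about 26 s of the 67 s: the larger wheel went rack to mat (let go, hub up), then onto the tester shaft, and now sits fully home on the collar, hub up and released. It dropped in at the key angle I measured beforehand, so I didn't have to turn it on the keys. The jar, tin, weight and small wheel showed no shift in the last top view; that match failed for the beaker, which still stood in place at 11 s and nothing went near it after. At 6 s I saw an unexplained 40 N sideways wrist force, most likely a sudden joint-limit move.

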